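Drive an oil bottle's stopper home in the bench corking press

ROBOT

A 6-joint arm with a two-finger parallel gripper is mounted at the origin on a cart in front of the work surface, level with it; the furniture and walls round the work are solid. World frame = base frame: x ahead of the robot, y to its left, z up, the work surface at z = 0. Lengths are in m, angles in rad, forces in N, time in s.
With the tool pointing down it reaches from about 0.375 to 0.9 m from the base axis. Payload 3.1 kg.
Tool frame: the origin (TCP) lies at the very end of the fingers, on their centre line; the grasp point (between the pads) lies 19 mm behind it (manip.tcp_to_grasp is the distance from the TCP to the grasp point, in m); z points along the fingers, y is the line along which they close (so a half turn about z gives the same grasp; the last joint's range is limited). The gripper opens to 85 mm and grips with 20 to 120 N. Pads are 22 mm wide; open, the fingers measure 114 mm over their backs; the gripper's body (76 mm by 85 mm) begins 54 mm behind the grasp point. The pads swing forward as they close: fully open they stand 13 mm farther back than shut.
Start: joints at [1.161, 0.527, 1.433, -0, 1.181, -0.178], TCP at [0.143, 0.608, 0.231] pointing down, gripper open.
Joint ranges: [-3.08, 3.08], [-0.75, 2.2], [0.22, 2.44], [-1.43, 4.57], [0, 2.65], [-2.85, 2.85]. Speed limits (rad/s): [2.79, 2.79, 3.14, 3.14, 3.14, 3.14].

INTERFACE

Orientations are given as a unit quaternion [x, y, z, w].
In Python, from station import manip gives the robot as it stands. The module is installed in compiled form; this text tells all that it offers.
- The arm moves only by the tool step_arm, never from a script. Its argument "commands" is one flat list of numbers, 6 for each row, row after row: the shift along the tool's x, y, z in m, then the turn, a rotation vector about the tool's x, y, z in degrees. A call has exactly 10 rows; each row is the pose to reach, as a shift and turn from the pose commanded when the call began, along the tool's axes at that moment; what a row does not reach only later rows make up. A row lasts 1/10 s, in which the tool goes at most 50 mm and 8.59 degrees, less where a joint would pass 70% of its speed; a pose out of reach is approached as far as the arm can. A call with a gripper value outside its range is refused whole. "jaw" is the opening in per cent of the stroke, from 0 (shut) to 100 (fully open), set as the call begins (left out, the last holds). The fingers move at their own pace and stop on an object; "grip_force" is the grip in N (left out, the last holds). Time passes only in rows, so rows that repeat a pose let the fingers close, or fill a call up. It gives the time, the measured TCP pose, the force, the opening and the grip force at its end, in the units of the state.
- manip.sense(): the state, without advancing time (a new reading comes with each control period).
- manip.snapshot(name): name is "side" or "top" or "wrist"; returns a dict with "pixels" (400x640x3 uint8, blue, green, red), "fx", "fy", "cx", "cy" (pixels), "R" (3x3) and "t" (3): a world point X has camera coordinates R X + t; the wrist camera has in their place "mount" (4x4, takes a point from camera to tool coordinates, whose origin is the TCP and whose axes are the flange's). Camera axes: x right, y down, z forward; pixel columns grow to the right and rows downward; lengths in m; the calibration is good to about 2 mm. A picture is of the moment at which its call begins: read the wrist's pose just before it. There is no depth.
- manip.sign_off(): hands the job in; it is judged then, once.
The state is a dict: "t": time; "q": joint angles; "qd": joint speeds; "tau": joint torques, N m; "tcp_pos": TCP position; "tool_rot": TCP orientation; "force": force on the tool from outside, world axes, zero at the start; "ft_torque": the same for the moment, N m; "finger_gap": opening from 0.0 (shut) to 1.0 (fully open); "gripper_force": force on a finger pad.
Only numpy, scipy, OpenCV 4.12 (cv2) and the standard library are available. Lean on these libraries where they do the work, as an engineer would, in place of code of your own. Each camera call takes 0.05 s, during which the arm holds its last target. There are 200 camera calls.

TASK

The stopper of one amber oil bottle still stands proud of the glass. Stand that bottle upright on the press's rubber pad, up against the steel fence and under the ram, let go of it, and pull the press lever down until the stopper is fully home, stopping when you feel it seat so that the glass is not crushed. Then guide the lever gently all the way back up, never letting it snap back, and leave the bottle standing in the press and everything else where it was.

Things in the scene. Friction and masses are not known exactly. Their poses are not given: they have to be found in the camera images.
- bottle: The bottle to stopper, loose: round amber glass, pale label; body 62 mm across up to 55 mm height, sloping shoulder, neck 30 mm across from 70 mm up, glass 88 mm high, 0.3 to 0.5 kg. Origin: centre of its underside, z up. A hand tilted about 45 degrees, and only such a one, can set it under the press head, gripping the body 35 to 45 mm above the underside.
- stopper_top (a point): Centre of the top of that bottle's stopper: dark wooden head 33 mm across and 11 mm high on a cork shank. 111 mm above the bottle's underside when 12 mm proud, 99 mm when home.
- stopper (a joint): How far the stopper has gone into the neck, m: 0 is 12 mm proud, 0.012 fully home (its head on the glass). Starts at 0 to 0.003. Tight fit: about 45 N moves it, and it stays where it is left.
- done_bottle: A second, identical loose bottle whose stopper is already home (99 mm high). Origin: centre of its underside. It stands in line with the first one; which of the two stands left varies. Leave it alone.
- press: The red cast-iron bench press, fixed. Origin: on the worktop under the ram's axis; x from its open front to the column at the back, y to its left, z up. Base 200 x 150 mm (x -90 to +110 mm), 18 mm high; column from x = +46 mm; head from z = 182 mm up, reaching x = -23 mm, y +-31 mm; lever on the right (-y) side. Clear space over the pad from the front only.
- nest (a point): Where the bottle has to stand: top centre of the press's black rubber pad, 78 mm across, on the ram's axis, 22 mm above the worktop. Axes as the press. A steel fence, top 16 mm above the pad, inner radius 33 mm (2 mm outside a centred bottle), runs round its back, about 80 degrees to either side of +x; open to the front.
- ram: Steel ram with a white foot 36 mm across. Origin: on the ram's axis at the lower end of the steel bar, 158 mm above the pad at rest. The foot's underside hangs 17 to 27 mm lower, by a screw setting that varies and is not given.
- lever (a joint): Lever angle, rad: 0 up at rest, grows as the grip is pulled down, 1.6 its own end of travel. A spring returns it (3 to 6 N at the grip; let go low down it snaps up). Ram goes down 30 mm per rad. With the bottle in, the stopper is home and the lever stops hard somewhere from 1.05 to 1.45 rad, by the foot's unknown setting: it must be felt.
- lever_grip (a point): Middle of the lever's black grip: level round bar, 27 mm thick, 92 mm long, along the press's y; 318 mm above the worktop at rest. Its sleeve turns freely on the lever. Down the arc it takes 3 to 6 N against the spring, 7 to 13 N to drive the stopper; 20 to 25 N makes sure it is home; over about 40 N (260 N at the ram) crushes the glass.
- lever_pivot (a point): Fixed point on the lever's turning axis beside the grip's middle; 222 mm above the worktop; the axis is level, along the press's y. At lever angle q the grip's middle is at pivot + 200 mm times (-cos(0.5 - q) along the press's x, sin(0.5 - q) up).
- lemon: Bystander right of the press: a loose yellow lemon, 78 x 55 x 56 mm, origin under its centre. Leave it alone.
- garlic: Bystander at the right front: a loose head of garlic, 60 x 57 x 58 mm, origin under its centre. Leave it alone.

How it is judged:
On the way, in this order (a step that is already met when the one before it is completed fails the run):
1. the bottle stands upright on the pad within 6 mm of the ram's axis, let go, its stopper not yet driven (horizontal distance between bottle and nest below 0.006 m and z of bottle in the frame of nest below 0.004 m and angle between bottle's own z axis and vertical below 0.06 rad and contact force between the fingers and bottle below 0.2 N and value of joint stopper below 0.006 m and value of joint lever below 0.15 rad), for 0.2 s.
2. the lever is down, the ram bears on the stopper and the stopper is home (horizontal distance between bottle and nest below 0.006 m and z of bottle in the frame of nest below 0.004 m and angle between bottle's own z axis and vertical below 0.06 rad and value of joint stopper above 0.0108 m and value of joint lever above 0.6 rad and contact force between ram and bottle above 15 N), for 0.1 s.
3. the lever is back up (value of joint lever below 0.06 rad), for 0.2 s.
At the end, for the whole second after the job is handed in: The bottle stands upright (within 0.06 rad) and at rest on the press's pad, within 6 mm of the ram's axis, its stopper home to within about 1.2 mm, the lever all the way up (within 0.06 rad), the other bottle standing, and nothing held (horizontal distance between bottle and nest below 0.006 m and z of bottle in the frame of nest below 0.004 m and angle between bottle's own z axis and vertical below 0.06 rad and value of joint stopper above 0.0108 m and value of joint lever below 0.06 rad and linear speed of bottle below 0.02 m/s and angle between done_bottle's own z axis and vertical below 0.1 rad); the robot touches nothing.
It fails at once if the glass is overloaded: more than 260 N between ram and stopper (contact force between ram and bottle above 260 N).
It fails at once if the lever snaps back up (faster than 5 rad/s) (velocity of joint lever below -5 rad/s).
It fails at once if the bottle tips over (angle between bottle's own z axis and vertical above 0.6 rad).
It fails at once if the other bottle, the lemon or the garlic is shoved more than 30 mm (distance of any of done_bottle, lemon, garlic from where it was at the start of the episode above 0.03 m).
It also fails if it takes over 72 s, if anything falls off the work surface, if the arm or the gripper's body presses on something with over 40 N, if the wrist force passes 120 N, or if a joint passes its speed limit or range.

## Working session

There is one attempt and no reset: what is moved stays moved. The work goes in short steps, Python scripts to look and compute and a tool call to move; the robot and the scene stay as the last step left them, time stands still between calls to the robot, and variables do not carry over. Pictures are saved under pics/ and viewed, at most 10 in all, crops included, and the job is handed in when it is done.

Besides the shell and the picture viewer there is one more tool, called after "Call:" as name(argument=value, ...) on one line, values as JSON. step_arm: Moves the arm, as the interface text tells. Its arguments: {"type":"object","properties":{"commands":{"type":"array","items":{"type":"number"}},"jaw":{"type":"number"},"grip_force":{"type":"number"}},"required":["commands"]}

```bash
mkdir -p pics; python3 - <<'E'
from station import manip
import cv2,numpy as np,pickle
s=manip.sense();print(s)
for n in("side","top","wrist"):
    d=manip.snapshot(n);pickle.dump(d,open(f"{n}.pkl","wb"));cv2.imwrite(f"pics/{n}0.png",d["pixels"])
    print(n,{k:np.round(v,4).tolist() if not isinstance(v,float) else v for k,v in d.items() if k!="pixels"})
E
```

```text
{'t': 0.0, 'q': array([ 1.16150875e+00,  5.28462197e-01,  1.43391219e+00,  2.66053704e-05,
        1.18138211e+00, -1.78479128e-01]), 'qd': array([-0.00024979,  0.00063033, -0.00018921, -0.00143556,  0.00079235,
        0.00200793]), 'tau': array([-8.16215925e-05, -4.42343938e+01, -1.78028691e+01, -3.70298567e-04,
        8.33933096e-03, -1.57092813e-05]), 'tcp_pos': array([0.1426402 , 0.60777113, 0.23033291]), 'tool_rot': array([ 1.15153198e-01,  9.93347155e-01, -1.03197183e-03, -3.25175348e-04]), 'force': array([-0.56271972, -0.01706331,  0.51702332]), 'ft_torque': array([0.00589726, 0.00153572, 0.02808517]), 'gripper_force': 0.0, 'finger_gap': 1.0020239616615907}
side {'fx': 463.6196713652566, 'fy': 463.6196713652566, 'cx': 326.4042445983417, 'cy': 194.64208088624517, 'R': [[-0.9862, -0.1653, 0.0071], [-0.0977, 0.5477, -0.8309], [0.1335, -0.8202, -0.5563]], 't': [0.5265, 0.222, 1.3052]}
top {'fx': 391.94765696720725, 'fy': 391.94765696720725, 'cx': 325.15115049578714, 'cy': 198.96519526729963, 'R': [[-0.0153, -0.9996, -0.023], [-0.9808, 0.0195, -0.1943], [0.1946, 0.0196, -0.9807]], 't': [0.0222, 0.568, 1.1669]}
wrist {'fx': 323.797098596074, 'fy': 323.797098596074, 'cx': 316.73210191841497, 'cy': 196.0647854557631, 'mount': [[0.0003, -0.9484, -0.3169, 0.0822], [1.0, -0.0, 0.0009, 0.0007], [-0.0009, -0.3169, 0.9484, -0.1427], [0.0, 0.0, 0.0, 1.0]]}
```

View pics/side0.png

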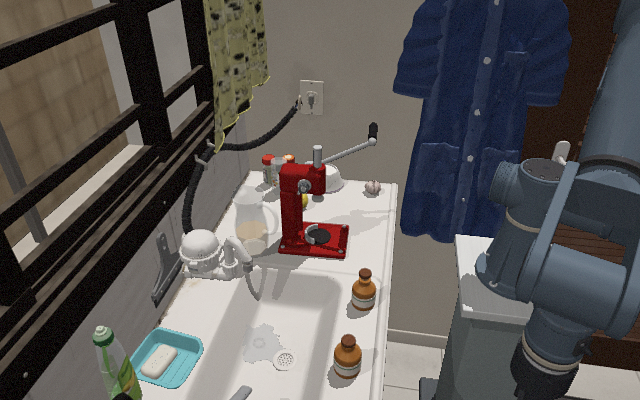

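View pics/top0.png

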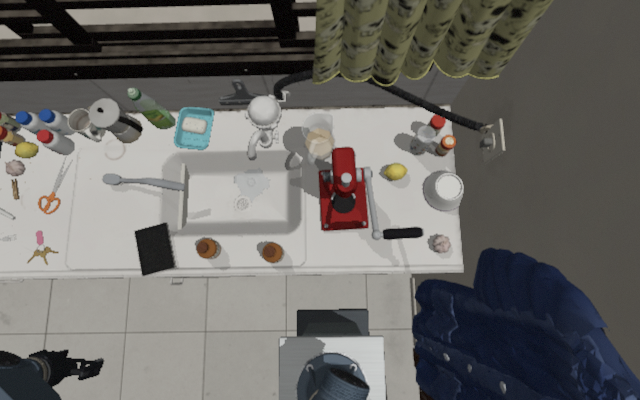

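The side view shows the press at about (318,237) and the bottles at (364,290) and (347,357). In the top view the bottles are at (272,252) and (207,248), the pad at (344,201) and the lever grip at (403,233). I'll zoom in next.

```bash
python3 - <<'E'
import cv2,numpy as np,pickle
S=pickle.load(open("side.pkl","rb"))["pixels"];T=pickle.load(open("top.pkl","rb"))["pixels"]
def c(I,x,y,w,h,f): return cv2.resize(I[y:y+h,x:x+w],None,fx=f,fy=f,interpolation=cv2.INTER_CUBIC)
A=c(S,330,265,50,120,5)      #250x600
B=c(S,270,115,120,150,2); B=cv2.resize(S[115:265,270:390],(240,300))
C=cv2.resize(T[145:255,310:430],(300,275))
D=cv2.resize(T[230:270,190:290],(500,200))
out=np.zeros((600,800,3),np.uint8);out[:,:250]=A;out[:300,255:495]=B;out[:275,498:798]=C;out[320:520,255:755]=D
cv2.imwrite("pics/c1.png",out)
E
```

```text
(no output)
```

View pics/c1.png

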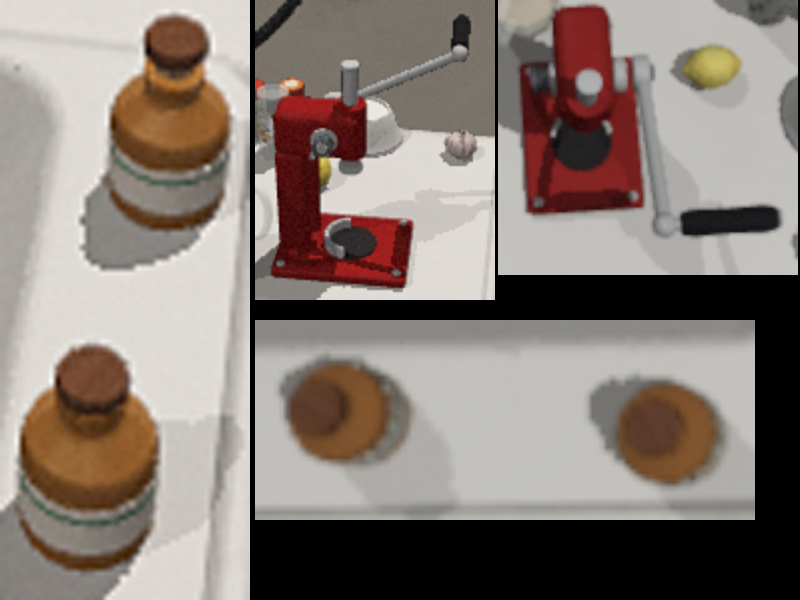

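Crop: the bottle nearer the press (side ~(365,274), top ~(272,252)) shows cork under its head, so its stopper is the proud one. The farther one is home.

```bash
cat > h.py <<'E'
import cv2,numpy as np,pickle
from scipy.spatial.transform import Rotation as Ro
from station import manip
def cam(d,s=None):
    """centre, R world->cam"""
    K=np.array([[d["fx"],0,d["cx"]],[0,d["fy"],d["cy"]],[0,0,1]])
    if "mount" in d:
        W=np.eye(4);W[:3,:3]=Ro.from_quat(s["tool_rot"]).as_matrix();W[:3,3]=s["tcp_pos"]
        M=W@np.array(d["mount"]);R=M[:3,:3].T;t=-R@M[:3,3]
    else:R=np.array(d["R"]);t=np.array(d["t"]).ravel()
    return K,R,t
def ray(c,uv):
    K,R,t=c;o=-R.T@t;v=R.T@np.linalg.inv(K)@np.array([uv[0],uv[1],1.]);return o,v/np.linalg.norm(v)
def plane(c,uv,z):
    o,v=ray(c,uv);return o+v*(z-o[2])/v[2]
def tri(cs,uvs):
    A=np.zeros((3,3));b=np.zeros(3)
    for c,uv in zip(cs,uvs):
        o,v=ray(c,uv);P=np.eye(3)-np.outer(v,v);A+=P;b+=P@o
    x=np.linalg.solve(A,b);return x,[np.linalg.norm((np.eye(3)-np.outer(ray(c,u)[1],ray(c,u)[1]))@(x-c[1].T@-c[2])) for c,u in zip(cs,uvs)]
def proj(c,X):
    K,R,t=c;p=K@(R@np.array(X)+t);return p[:2]/p[2]
E
python3 - <<'E'
from h import *
S=pickle.load(open("side.pkl","rb"));T=pickle.load(open("top.pkl","rb"));cs,ct=cam(S),cam(T)
def cen(I,x,y,w,h,f):
    m=f(I[y:y+h,x:x+w].astype(int)).astype(np.uint8)
    n,l,st,ce=cv2.connectedComponentsWithStats(m);k=1+np.argmax(st[1:,4]);return ce[k]+[x,y],st[k]+[x,y,0,0,0]
wood=lambda p:(p[...,2]<125)&(p[...,2]-p[...,0]>25)&(p[...,2]-p[...,1]<60)&(p[...,1]-p[...,0]<30)
for nm,a,b in(("near",(355,265,20,20),(260,240,25,26)),("far",(335,330,25,22),(195,237,25,26))):
    u,s1=cen(S["pixels"],*a,wood);v,s2=cen(T["pixels"],*b,wood)
    print(nm,u,s1,v,s2,np.round(tri((cs,ct),(u,v))[0],4),tri((cs,ct),(u,v))[1])
blk=lambda p:p.max(-1)<60
for nm,a,b in(("grip",(365,118,20,22),(380,222,46,22)),("pad",(303,225,32,16),(328,188,32,30))):
    u,s1=cen(S["pixels"],*a,blk);v,s2=cen(T["pixels"],*b,blk);print(nm,u,s1,v,s2,np.round(tri((cs,ct),(u,v))[0],4),tri((cs,ct),(u,v))[1])
# base in top view
print("base top", [np.round(plane(ct,p,.018),4) for p in((321.6,229.8),(368,227.4),(319.6,170.6))])
# base in side view: crop B scale 2: corners
print("base side",[np.round(plane(cs,p,.018),4) for p in((270+(405-255)/2,115+139.5),(270+(412-255)/2,115+108.5),(270+(273-255)/2,115+134))])
E
```

```text
near [364.5045045  273.94594595] [359 269  12  12 111] [268.69117647 250.64705882] [262 243  14  15 136] [0.4081 0.1797 0.0994] [np.float64(4.651304256214713e-05), np.float64(4.651304256209266e-05)]
far [347.79545455 341.84090909] [341 335  15  17 176] [202.32520325 246.74796748] [197 239  12  15 123] [0.4238 0.3813 0.0861] [np.float64(0.00011900006805750862), np.float64(0.00011900006805757469)]
grip [372.63358779 130.39694656] [368 122  10  18 131] [402.16388889 232.91111111] [383 228  39  11 360] [ 0.4305 -0.1748  0.3223] [np.float64(0.0008306846934174121), np.float64(0.0008306846934174514)]
pad [319.3490566  234.46698113] [308 228  22  13 212] [342.21573604 201.53299492] [331 188  24  25 394] [ 0.5634 -0.0414  0.0292] [np.float64(0.0008287141085959387), np.float64(0.000828714108595896)]
base top [array([0.4765, 0.0258, 0.018 ]), array([ 0.4814, -0.1212,  0.018 ]), array([0.6707, 0.0297, 0.018 ])]
base side [array([0.4757, 0.0228, 0.018 ]), array([ 0.4843, -0.1253,  0.018 ]), array([0.6694, 0.0322, 0.018 ])]
```

```bash
cat >> h.py <<'E'
def Rt(psi,th):
    c,s=np.cos(th),np.sin(th);C,S=np.cos(psi),np.sin(psi)
    z=np.array([C*s,S*s,-c]);x=np.array([-C*c,-S*c,-s]);return np.c_[x,np.cross(z,x),z]
def rel(p,R):
    s=manip.sense();A=Ro.from_quat(s["tool_rot"]).as_matrix()
    print("shift",np.round(A.T@(np.array(p)-s["tcp_pos"]),4),"rot",np.round(np.degrees(Ro.from_matrix(A.T@R).as_rotvec()),2))
E
python3 -c "
from h import *
R=Rt(.04,np.radians(50));print(R.round(3));rel([.32,.176,.17],R);rel([.25,.3,.25],Rt(.04,.5))"
```

```text
[[-0.642 -0.04   0.765]
 [-0.026  0.999  0.031]
 [-0.766  0.    -0.643]]
shift [-0.2714 -0.3798  0.0611] rot [ -6.86 -49.72 -14.48]
shift [-0.1749 -0.2752 -0.019 ] rot [ -3.97 -28.5  -15.17]
```

Call:
step_arm(commands=[-0.175, -0.275, -0.02, -4, -28.5, -15.2, -0.175, -0.275, -0.02, -4, -28.5, -15.2, -0.175, -0.275, -0.02, -4, -28.5, -15.2, -0.175, -0.275, -0.02, -4, -28.5, -15.2, -0.27, -0.38, 0.06, -6.9, -49.7, -14.5, -0.27, -0.38, 0.06, -6.9, -49.7, -14.5, -0.27, -0.38, 0.06, -6.9, -49.7, -14.5, -0.27, -0.38, 0.06, -6.9, -49.7, -14.5, -0.27, -0.38, 0.06, -6.9, -49.7, -14.5, -0.27, -0.38, 0.06, -6.9, -49.7, -14.5], jaw=100)

```text
t: 1.15
tcp_pos: [0.2572, 0.2734, 0.2693]
tool_rot: [-0.012, 0.914, -0.006, 0.404]
force: [-0.4, 0.3, 0.5]
finger_gap: 1.003
gripper_force: 0.0
```

```bash
python3 -c "
from h import *
s=manip.sense();print(s['q'].round(3),s['qd'].round(3));R=Rt(.04,np.radians(50));rel([.32,.176,.17],R)"
```

```text
[ 1.02   0.191  2.314 -1.43   0.691  0.622] [-0.554 -0.57   0.22  -0.006 -0.309 -0.562]
shift [ 0.0338 -0.0964  0.1133] rot [-1.72 -2.3   0.06]
```

Call:
step_arm(commands=[0.034, -0.096, 0.113, -1.7, -2.3, 0, 0.034, -0.096, 0.113, -1.7, -2.3, 0, 0.034, -0.096, 0.113, -1.7, -2.3, 0, 0.034, -0.096, 0.113, -1.7, -2.3, 0, 0.034, -0.096, 0.113, -1.7, -2.3, 0, 0.034, -0.096, 0.113, -1.7, -2.3, 0, 0.034, -0.096, 0.113, -1.7, -2.3, 0, 0.034, -0.096, 0.113, -1.7, -2.3, 0, 0.034, -0.096, 0.113, -1.7, -2.3, 0, 0.034, -0.096, 0.113, -1.7, -2.3, 0])

```text
t: 2.15
tcp_pos: [0.2925, 0.2076, 0.301]
tool_rot: [-0.014, 0.916, 0.001, 0.4]
force: [-0.3, -0.2, -0.1]
finger_gap: 0.997
gripper_force: 0.0
```

```bash
python3 -c "
from h import *
s=manip.sense();print(s['q'].round(3),s['qd'].round(3));R=Rt(.04,np.radians(50));rel([.32,.176,.17],R)
d=manip.snapshot('wrist');cv2.imwrite('pics/w1.png',d['pixels']);pickle.dump((d,s),open('w1.pkl','wb'))"
```

```text
[ 0.681 -0.011  2.376 -1.43   0.474  0.317] [-0.15  -0.059  0.02   0.002 -0.106 -0.119]
shift [ 0.0782 -0.031   0.1088] rot [-0.94 -2.84 -0.06]
```

View pics/w1.png

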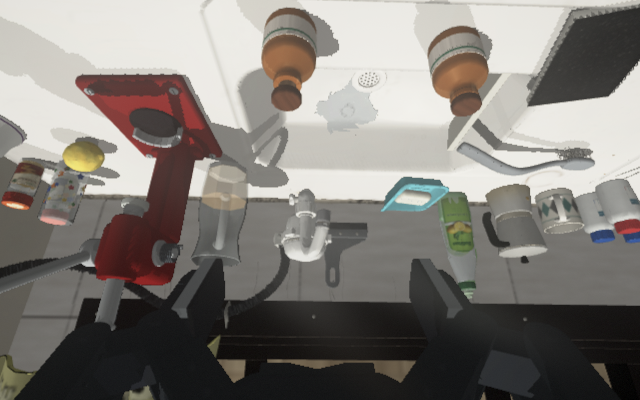

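The wrist picture is upside down. It shows the target bottle at (287,60) with its stopper at (286,95), the other bottle at (460,70) and the press with its pad at (155,125). J4 is at its limit, so I'll fit the kinematics to choose a better configuration.

```bash
cat > k.py <<'E'
from h import *
D=[([1.16150875,.528462197,1.43391219,2.66e-5,1.18138211,-.178479128],[.1426402,.60777113,.23033291],[.115153198,.993347155,-.00103197,-.00032518]),
([1.02,.191,2.314,-1.43,.691,.622],[.2572,.2734,.2693],[-.012,.914,-.006,.404])]
Rz=lambda a:Ro.from_euler('z',a).as_matrix();Ry=lambda a:Ro.from_euler('y',a).as_matrix()
def fr(q):
    A1=Rz(q[0]);A2=A1@Ry(q[1]);A3=A2@Ry(q[2]);A4=A3@Rz(q[3]);A5=A4@Ry(q[4]);A6=A5@Rz(q[5]);return A1,A2,A3,A4,A5,A6
def rows(q):
    A1,A2,A3,A4,A5,A6=fr(q);return np.c_[[0,0,1],A1[:,:2],A2[:,2],A3[:,[0,2]],A5[:,1],A5[:,2]]  # d1,a1,b1,L2,e3,L3,b5,L6
E
python3 - <<'E'
from k import *
s=manip.sense();D.append((s['q'],s['tcp_pos'],s['tool_rot']))
for q,p,r in D: print((fr(q)[5].T@Ro.from_quat(r).as_matrix()).round(3).tolist())
A=np.vstack([rows(q) for q,_,_ in D]);b=np.hstack([p for _,p,_ in D])
x,_,rk,sv=np.linalg.lstsq(A,b,rcond=1e-3);print(x.round(4),rk,sv.round(3),(A@x-b).round(4))
E
```

```text
[[-0.0, -1.0, -0.0], [1.0, -0.0, 0.0], [-0.0, -0.0, 1.0]]
[[-0.001, -1.0, 0.0], [1.0, -0.001, 0.0], [-0.0, 0.0, 1.0]]
[[-0.0, -1.0, -0.0], [1.0, -0.0, 0.0], [-0.0, -0.0, 1.0]]
[2.727e-01 2.200e-03 1.105e-01 5.875e-01 1.139e-01 3.896e-01 5.000e-04
 2.958e-01] 8 [3.345 2.726 1.956 0.967 0.64  0.441 0.1   0.065] [-0.  0. -0. -0.  0. -0.  0. -0.  0.]
```

```bash
cat >> k.py <<'E'
from scipy.optimize import least_squares
X=np.array([.2727,.0022,.1105,.5875,.1139,.3896,.0005,.2958])
LO=np.array([-3.08,-.75,.22,-1.43,0,-2.85]);HI=np.array([3.08,2.2,2.44,4.57,2.65,2.85])
B=np.array([[0,-1,0],[1,0,0],[0,0,1.]])
def fk(q): return rows(q)@X,fr(q)[5]@B
def ik(p,R,seeds):
    best=[]
    for q0 in seeds:
        f=lambda q:np.r_[(fk(q)[0]-p)*10,Ro.from_matrix(fk(q)[1].T@R).as_rotvec()]
        o=least_squares(f,np.clip(q0,LO+.01,HI-.01),bounds=(LO,HI));best.append((o.cost,o.x))
    return min(best,key=lambda t:t[0]),best
E
python3 - <<'E'
from k import *
rng=np.random.default_rng(0)
seeds=[rng.uniform(np.maximum(LO,-1.5),np.minimum(HI,3.5)) for _ in range(15)]+[[.1,.2,2,0,.3,-1.5]]
for psi,th,p in((.04,50,(.416,.18,.032)),(.04,45,(.416,.18,.032)),(.3,50,(.414,.184,.032)),(.3,50,(.36,.165,.09)),(.16,48,(.416,.182,.032)),(.16,48,(.36,.172,.09)),(.04,50,(.58,-.045,.055)),(.04,50,(.42,-.045,.1)),(.04,48,(.38,.18,.1))):
    m,b=ik(np.array(p),Rt(psi,np.radians(th)),seeds);ok={tuple(x.round(2)) for c,x in b if c<1e-6}
    print(psi,th,p,m[0].round(6),m[1].round(2) if not ok else sorted(ok)[:4])
E
```

```text
0.04 50 (0.416, 0.18, 0.032) 0.009551 [0.41 1.07 2.44 3.55 1.14 1.66]
0.04 45 (0.416, 0.18, 0.032) 0.004398 [0.34 1.   2.44 3.46 1.01 1.63]
0.3 50 (0.414, 0.184, 0.032) 0.035683 [0.23 0.95 2.44 3.23 0.91 1.47]
0.3 50 (0.36, 0.165, 0.09) 0.09154 [0.28 0.63 2.44 3.5  0.46 1.26]
0.16 48 (0.416, 0.182, 0.032) 0.016486 [0.32 0.99 2.44 3.4  1.01 1.56]
0.16 48 (0.36, 0.172, 0.09) 0.054108 [0.44 0.71 2.44 3.78 0.64 1.31]
0.04 50 (0.58, -0.045, 0.055) 0.0 [(np.float64(-0.46), np.float64(0.92), np.float64(2.26), np.float64(2.65), np.float64(0.91), np.float64(1.55))]
0.04 50 (0.42, -0.045, 0.1) 0.056365 [-0.72  0.64  2.44  2.07  0.56  1.84]
0.04 48 (0.38, 0.18, 0.1) 0.019935 [0.47 0.74 2.44 3.77 0.76 1.45]
```

```bash
cat > srch.py <<'E'
from k import *
rng=np.random.default_rng(0)
seeds=[rng.uniform(np.maximum(LO,-1.5),np.minimum(HI,4)) for _ in range(14)]
def g(psi,th,P,d):  # TCP for bottle point P, backing d
    R=Rt(psi,th);return P+R[:,2]*(15-0)/1000-R[:,2]*d,R
F=np.diag([-1,-1,1.])
for nm,P,dd in(("pick",np.array([.408,.18,.042]),(0,.1)),("place",np.array([.570,-.046,.066]),(0,)),("prepl",np.array([.45,-.05,.075]),(0,))):
  for th in(46,):
    for deg in range(-120,121,20):
      r=""
      for d in dd:
        for fl in(np.eye(3),F):
            p,R=g(np.radians(deg),np.radians(th),P,d);m,b=ik(p,R@fl,seeds)
            r+=("  "+str(m[1].round(1).tolist())) if m[0]<1e-6 else "  -"
      print(nm,deg,r)
E
python3 srch.py
```

```text
pick -120   [0.4, 0.9, 1.6, -0.4, 1.3, 1.2]  [0.4, 0.9, 1.6, -0.4, 1.3, -1.9]  [0.5, 0.9, 1.4, -0.4, 1.6, 1.2]  [0.5, 0.9, 1.4, -0.4, 1.6, -2.0]
pick -100   [0.5, 0.9, 1.7, -0.6, 1.2, 1.1]  [0.5, 0.9, 1.7, -0.6, 1.2, -2.0]  [0.6, 0.8, 1.5, -0.5, 1.4, 1.0]  [0.6, 0.8, 1.5, -0.5, 1.4, -2.1]
pick -80   [0.6, 0.9, 1.8, -0.9, 1.0, 1.1]  [0.6, 0.9, 1.8, -0.9, 1.0, -2.0]  [0.7, 0.8, 1.7, -0.7, 1.2, 1.0]  [0.7, 0.8, 1.7, -0.7, 1.2, -2.2]
pick -60   [0.6, 0.9, 2.0, -1.2, 0.9, 1.2]  [0.6, 0.9, 2.0, -1.2, 0.9, -1.9]  [0.8, 0.7, 1.9, -1.0, 1.0, 1.0]  [0.8, 0.7, 1.9, -1.0, 1.0, -2.1]
pick -40   [0.6, 0.9, 2.1, 4.5, 0.8, 1.5]  [0.6, 0.9, 2.1, 4.5, 0.8, -1.7]  [0.8, 0.7, 2.1, -1.4, 0.8, 1.2]  [0.8, 0.7, 2.1, -1.4, 0.8, -2.0]
pick -20   [0.5, 1.0, 2.3, 3.9, 0.9, 1.7]  [0.5, 1.0, 2.3, 3.9, 0.9, -1.4]  [0.7, 0.8, 2.4, 4.2, 0.8, 1.6]  [0.7, 0.8, 2.4, 4.2, 0.8, -1.6]
pick 0   -  -  -  -
pick 20   -  -  -  -
pick 40   -  -  -  -
pick 60   [-0.4, 1.0, 2.4, 2.0, 0.9, 1.2]  [-0.4, 1.0, 2.4, 2.0, 0.9, -1.9]  -  -
pick 80   [-0.4, 0.9, 2.2, 1.4, 0.8, 1.6]  [-0.4, 0.9, 2.2, 1.4, 0.8, -1.6]  [-0.5, 0.7, 2.2, 1.
[... 1408 characters left out ...]
 [0.1, 0.8, 1.9, -1.0, 1.0, -2.1]
prepl -80   [0.1, 0.8, 2.0, -1.4, 0.8, 1.2]  [0.1, 0.8, 2.0, -1.4, 0.8, -2.0]
prepl -60   [0.0, 0.8, 2.2, 4.3, 0.8, 1.5]  [0.0, 0.8, 2.2, 4.3, 0.8, -1.7]
prepl -40   [-0.1, 0.9, 2.4, 3.7, 1.0, 1.7]  [-0.1, 0.9, 2.4, 3.7, 1.0, -1.5]
prepl -20   -  -
prepl 0   -  -
prepl 20   -  -
prepl 40   [-0.9, 0.9, 2.3, 1.6, 0.8, 1.6]  [-0.9, 0.9, 2.3, 1.6, 0.8, -1.6]
prepl 60   [-0.8, 0.8, 2.1, 1.1, 0.9, 1.8]  [-0.8, 0.8, 2.1, 1.1, 0.9, -1.3]
prepl 80   [-0.8, 0.8, 1.9, 0.8, 1.1, 1.9]  [-0.8, 0.8, 1.9, 0.8, 1.1, -1.2]
prepl 100   [-0.7, 0.8, 1.8, 0.5, 1.2, 1.9]  [-0.7, 0.8, 1.8, 0.5, 1.2, -1.2]
prepl 120   [-0.6, 0.9, 1.7, 0.3, 1.4, 1.8]  [-0.6, 0.9, 1.7, 0.3, 1.4, -1.3]
```

```bash
cat > sim.py <<'E'
from k import *
from scipy.spatial.transform import Slerp
def walk(q,W,verbose=True,n=8):
    """W: list of (p,R); local IK along interpolation"""
    for p,R in W:
        p0,R0=fk(q);sl=Slerp([0,1],Ro.from_matrix([R0,R]))
        ang=np.degrees((Ro.from_matrix(R0).inv()*Ro.from_matrix(R)).magnitude());mx=0
        for t in np.linspace(0,1,n+1)[1:]:
            Rt_=sl(t).as_matrix();pt=p0+(np.array(p)-p0)*t
            f=lambda x:np.r_[(fk(x)[0]-pt)*10,Ro.from_matrix(fk(x)[1].T@Rt_).as_rotvec()]
            o=least_squares(f,np.clip(q,LO+1e-4,HI-1e-4),bounds=(LO,HI));mx=max(mx,o.cost);dq=np.abs(o.x-q).max();q=o.x
        print(np.round(p,3),"ang",ang.round(),"cost",round(mx,7),q.round(2),"last dq",dq.round(2))
    return q
def grp(P,psi,th,back=0):
    R=Rt(np.radians(psi),np.radians(th));return np.array(P)+R[:,2]*(.015-back),R
E
cat > s1.py <<'E'
from sim import *
q=manip.sense()['q']
for az in(90,120,60,30):
  print("az",az)
  T=lambda p,ps,th:(np.array(p),Rt(np.radians(ps),np.radians(th)))
  walk(q,[T((.5,.25,.32),az,2),T((.55,.2,.32),az,46),T((.58,.2,.3),0,46),T((.56,.2,.2),-30,46),
   grp([.408,.18,.042],-30,46,.1),grp([.408,.18,.042],-30,46),grp([.42,.17,.12],-30,46),grp([.53,-.048,.068],-30,46),grp([.57,-.046,.066],-30,46)])
E
python3 s1.py
```

```text
az 90
[0.5  0.25 0.32] ang 97.0 cost 0.000897 [ 0.26  0.34  1.49  0.01  1.3  -2.85] last dq 0.16
[0.55 0.2  0.32] ang 46.0 cost 0.1820657 [-0.04  0.36  1.52  0.43  1.3  -2.85] last dq 0.06
[0.58 0.2  0.3 ] ang 72.0 cost 0.0 [ 0.23  0.29  1.95 -0.97  0.2  -0.45] last dq 1.04
[0.56 0.2  0.2 ] ang 30.0 cost 0.0 [ 0.45  0.54  1.89 -1.33  0.66  0.5 ] last dq 0.05
[0.355 0.211 0.101] ang 0.0 cost 0.0059072 [ 0.77  0.7   2.17 -1.43  0.77  1.09] last dq 0.08
[0.417 0.175 0.032] ang 6.0 cost 0.030393 [ 0.59  0.85  2.06 -1.43  0.73  0.98] last dq 0.02
[0.429 0.165 0.11 ] ang 14.0 cost 0.0139545 [ 0.54  0.66  2.11 -1.43  0.69  0.84] last dq 0.03
[ 0.539 -0.053  0.058] ang 9.0 cost 0.0663998 [-0.14  0.69  2.02 -1.43  0.29  0.23] last dq 0.09
[ 0.579 -0.051  0.056] ang 21.0 cost 0.0514367 [-0.13  0.72  1.95 -1.43  0.3   0.23] last dq 0.01
az 120
[0.5  0.25 0.32] ang 123.0 cost 0.096654 [ 0.41  0.34  1.54 -0.27  1.2  -2.85] last dq 0.16
[0.55 0.2  0.32] ang 63.0 cost 0.448598 [-0.01  0.52  1.27  0.37  1.7  -2.85] last dq 0.18
[0.58 0.2  0.3 ] ang 89.0 cost 0.0 [ 0.23  0.29  1.95 -0.97  0.2  -0.45]
[... 1542 characters left out ...]
 [-0.02  0.19  1.98  0.93  0.45 -2.85] last dq 0.16
[0.58 0.2  0.3 ] ang 29.0 cost 0.0 [ 0.23  0.29  1.95 -0.97  0.2  -0.45] last dq 0.32
[0.56 0.2  0.2 ] ang 30.0 cost 0.0 [ 0.45  0.54  1.89 -1.33  0.66  0.5 ] last dq 0.05
[0.355 0.211 0.101] ang 0.0 cost 0.0059072 [ 0.77  0.7   2.17 -1.43  0.77  1.09] last dq 0.08
[0.417 0.175 0.032] ang 6.0 cost 0.030393 [ 0.59  0.85  2.06 -1.43  0.73  0.98] last dq 0.02
[0.429 0.165 0.11 ] ang 14.0 cost 0.0139545 [ 0.54  0.66  2.11 -1.43  0.69  0.84] last dq 0.03
[ 0.539 -0.053  0.058] ang 9.0 cost 0.0663998 [-0.14  0.69  2.02 -1.43  0.29  0.23] last dq 0.09
[ 0.579 -0.051  0.056] ang 21.0 cost 0.0514367 [-0.13  0.72  1.95 -1.43  0.3   0.23] last dq 0.01
```

```bash
cat > s2.py <<'E'
from sim import *
q=manip.sense()['q']
rng=np.random.default_rng(0)
seeds=[[.5,1,2.3,4.1,.9,1.6],[.7,.8,2.3,4.2,.8,1.6],[.2,.7,2.2,3.7,.8,1.6]]
goals={}
for nm,a in dict(pick=([.408,.18,.042],-30,46),back=([.408,.18,.042],-30,46,.09),up=([.42,.17,.12],-30,46),pre=([.53,-.048,.068],-30,46),place=([.57,-.046,.066],-30,46),
  pick25=([.408,.18,.042],-25,47),pick35=([.408,.18,.042],-35,47),back35=([.408,.18,.042],-35,47,.09),pre35=([.53,-.048,.068],-35,47),place20=([.57,-.046,.066],-20,47),look=([.44,.17,.2],-35,46)).items():
    p,R=grp(*a);m,_=ik(p,R,seeds);goals[nm]=m[1];print(nm,m[0].round(7),m[1].round(3),p.round(3))
mid=np.array([.5,.25,2.0,1.2,.6,1.0]);G=goals["look"]
for a,b,n in((q,mid,20),(mid,G,20)):
    for t in np.linspace(0,1,n+1)[1:][4::5]:
        x=a+(b-a)*t;p,R=fk(x);print(x.round(2),p.round(3),"zaxis",R[:,2].round(2))
E
python3 s2.py
```

```text
pick 0.0 [0.572 0.932 2.239 4.212 0.817 1.607] [0.417 0.175 0.032]
back 0.0 [0.745 0.754 2.255 4.539 0.771 1.389] [0.361 0.207 0.094]
up 0.0 [0.529 0.707 2.237 4.385 0.721 1.308] [0.429 0.165 0.11 ]
pre 0.0 [-0.163  0.863  2.26   3.508  0.785  1.562] [ 0.539 -0.053  0.058]
place 0.0 [-0.141  0.845  2.156  3.587  0.673  1.486] [ 0.579 -0.051  0.056]
pick25 0.0 [0.554 0.962 2.286 4.056 0.882 1.686] [0.418 0.175 0.032]
pick35 0.0 [0.6   0.927 2.193 4.372 0.813 1.543] [0.417 0.174 0.032]
back35 0.0014809 [0.764 0.77  2.237 4.57  0.798 1.437] [0.363 0.211 0.093]
pre35 0.0 [-0.113  0.866  2.235  3.659  0.784  1.543] [ 0.539 -0.054  0.058]
place20 0.0 [-0.231  0.865  2.21   3.267  0.754  1.559] [ 0.58  -0.05   0.056]
look 0.0052358 [0.508 0.513 2.194 4.57  0.693 1.064] [0.449 0.164 0.19 ]
[ 0.64  0.05  2.28 -0.77  0.51  0.49] [0.276 0.217 0.254] zaxis [ 0.51 -0.04 -0.86]
[ 0.59  0.12  2.19 -0.12  0.54  0.66] [0.256 0.285 0.228] zaxis [ 0.28  0.12 -0.95]
[0.55 0.18 2.09 0.54 0.57 0.83] [0.27  0.39  0.245] zaxis [ 0.15  0.41 -0.9 ]
[0.5  0.25 2.   1.2  0.6  1.  ] [0.339 0.488 0.308] zaxis [ 0.2   0.71 -0.68]
[0.5  0.32 2.05 2.04 0.62 1.02] [0.4   0.521 0.358] zaxis [ 0.41  0.82 -0.39]
[0.5  0.38 2.1  2.88 0.65 1.03] [0.496 0.451 0.361] zaxis [ 0.76  0.59 -0.27]
[0.51 0.45 2.15 3.73 0.67 1.05] [0.533 0.305 0.293] zaxis [ 0.91  0.11 -0.4 ]
[0.51 0.51 2.19 4.57 0.69 1.06] [0.449 0.162 0.188] zaxis [ 0.66 -0.35 -0.66]
```

```bash
cat > s3.py <<'E'
from sim import *
q=manip.sense()['q']
seeds=[[.5,1,2.3,4.1,.9,1.6],[.2,.7,2.2,3.7,.8,1.6]]
p,R=grp([.44,.17,.13],-25,47);m,_=ik(p,R,seeds);G=m[1];print(m[0],G.round(3))
mid=np.array([.5,.25,2.0,1.2,.6,1.0])
path=[q+(mid-q)*t for t in np.linspace(0,1,21)[1:]]+[mid+(G-mid)*t for t in np.linspace(0,1,21)[1:]]
P=[fk(q)]+[fk(x) for x in path]
print("max step",max(np.degrees(Ro.from_matrix(P[i][1].T@P[i+1][1]).magnitude()) for i in range(40)),max(np.linalg.norm(P[i][0]-P[i+1][0]) for i in range(40)))
for c in range(4):
    p0,R0=P[10*c];o=[]
    for i in range(1,11):
        p,R=P[10*c+i];o+=np.round(R0.T@(p-p0),3).tolist()+np.round(np.degrees(Ro.from_matrix(R0.T@R).as_rotvec()),1).tolist()
    print(o)
E
python3 s3.py
```

```text
8.620334853715323e-25 [0.481 0.689 2.246 4.242 0.709 1.317]
max step 9.834867557578496 0.041827163117137654
[0.008, -0.002, 0.006, 1.7, 2.9, 9.2, 0.017, -0.003, 0.011, 3.4, 5.7, 18.3, 0.027, -0.0, 0.015, 5.2, 8.6, 27.5, 0.036, 0.004, 0.018, 7.1, 11.4, 36.6, 0.046, 0.011, 0.02, 9.0, 14.3, 45.7, 0.054, 0.02, 0.022, 11.0, 17.2, 54.7, 0.062, 0.032, 0.023, 13.0, 20.1, 63.8, 0.069, 0.045, 0.024, 15.0, 23.1, 72.8, 0.074, 0.061, 0.024, 17.2, 26.1, 81.7, 0.076, 0.079, 0.024, 19.4, 29.2, 90.6]
[0.019, -0.001, 0.002, 2.4, 2.9, 8.9, 0.039, 0.0, 0.004, 4.8, 5.7, 17.8, 0.061, 0.004, 0.003, 7.4, 8.7, 26.6, 0.083, 0.01, 0.002, 10.1, 11.6, 35.4, 0.106, 0.018, -0.0, 13.0, 14.6, 44.0, 0.128, 0.03, -0.004, 16.0, 17.6, 52.6, 0.15, 0.044, -0.009, 19.1, 20.7, 61.1, 0.171, 0.061, -0.015, 22.5, 23.9, 69.5, 0.191, 0.081, -0.023, 26.0, 27.1, 77.8, 0.208, 0.103, -0.031, 29.7, 30.4, 85.9]
[0.005, -0.009, 0.007, 3.3, 1.1, 9.2, 0.013, -0.016, 0.013, 6.5, 2.4, 18.4, 0.024, -0.02, 0.018, 9.5, 3.9, 27.6, 0.037, -0.02, 0.022, 12.5, 5.6, 36.8, 0.051, -0.017, 0.024, 15.3, 7.6, 46.0, 0.067, -0.01, 0.025, 18.0, 9.9, 55.1, 0.083, 0.001, 0.026, 20.7, 12.4, 64.1, 0.099, 0.017, 0.025, 23.2, 15.3, 73.1, 0.113, 0.036, 0.023, 25.8, 18.6, 81.9, 0.126, 0.06, 0.02, 28.3, 22.3, 90.5]
[0.026, -0.013, 0.001, 3.9, 3.3, 8.2, 0.055, -0.024, -0.002, 8.0, 6.8, 16.3, 0.086, -0.033, -0.007, 12.3, 10.4, 24.1, 0.12, -0.039, -0.016, 17.0, 14.1, 31.6, 0.154, -0.042, -0.028, 22.0, 17.8, 38.9, 0.188, -0.042, -0.044, 27.3, 21.6, 45.9, 0.222, -0.039, -0.063, 32.9, 25.5, 52.7, 0.255, -0.033, -0.086, 38.9, 29.4, 59.0, 0.286, -0.023, -0.112, 45.3, 33.3, 65.1, 0.313, -0.01, -0.14, 52.0, 37.2, 70.7]
```

```bash
sed -i 's/,21)/,26)/g; s/range(40)/range(50)/g; s/range(4)/range(5)/' s3.py; python3 s3.py
```

```text
8.620334853715323e-25 [0.481 0.689 2.246 4.242 0.709 1.317]
max step 7.8684012910174905 0.033516581524199895
[0.006, -0.002, 0.005, 1.3, 2.3, 7.3, 0.013, -0.003, 0.009, 2.7, 4.6, 14.7, 0.021, -0.002, 0.012, 4.1, 6.9, 22.0, 0.029, 0.0, 0.015, 5.6, 9.2, 29.3, 0.036, 0.004, 0.018, 7.1, 11.4, 36.6, 0.044, 0.009, 0.02, 8.6, 13.7, 43.9, 0.051, 0.016, 0.021, 10.2, 16.0, 51.1, 0.058, 0.024, 0.022, 11.8, 18.3, 58.4, 0.064, 0.034, 0.023, 13.4, 20.7, 65.6, 0.069, 0.045, 0.024, 15.0, 23.1, 72.8]
[0.013, 0.0, 0.002, 1.7, 2.3, 7.2, 0.027, 0.002, 0.004, 3.5, 4.6, 14.4, 0.041, 0.005, 0.005, 5.4, 6.9, 21.5, 0.056, 0.009, 0.005, 7.3, 9.2, 28.7, 0.072, 0.015, 0.005, 9.2, 11.5, 35.7, 0.087, 0.023, 0.004, 11.3, 13.9, 42.8, 0.102, 0.032, 0.002, 13.4, 16.3, 49.8, 0.117, 0.044, -0.001, 15.6, 18.8, 56.7, 0.132, 0.057, -0.004, 17.9, 21.3, 63.6, 0.146, 0.071, -0.008, 20.3, 23.8, 70.5]
[0.02, -0.008, 0.002, 2.5, 2.3, 6.9, 0.04, -0.015, 0.003, 5.2, 4.5, 13.7, 0.062, -0.02, 0.002, 7.9, 6.7, 20.5, 0.085, -0.024, 0.001, 10.8, 8.9, 27.2, 0.108, -0.026, -0.002, 13.7, 11.1, 33.9, 0.117, -0.031, 0.001, 16.9, 11.9, 41.1
[... 248 characters left out ...]
09, 0.007, 7.3, 5.3, 21.7, 0.054, -0.009, 0.008, 9.7, 7.4, 28.8, 0.072, -0.006, 0.007, 12.2, 9.7, 35.8, 0.09, -0.002, 0.005, 14.7, 12.2, 42.7, 0.109, 0.005, 0.002, 17.4, 14.8, 49.5, 0.129, 0.015, -0.003, 20.0, 17.7, 56.2, 0.148, 0.027, -0.009, 22.8, 20.7, 62.8, 0.167, 0.041, -0.017, 25.7, 24.0, 69.2]
[0.022, -0.014, 0.0, 3.5, 2.8, 6.3, 0.046, -0.028, -0.002, 7.2, 5.6, 12.4, 0.072, -0.04, -0.006, 11.1, 8.5, 18.4, 0.098, -0.051, -0.012, 15.2, 11.3, 24.2, 0.126, -0.06, -0.021, 19.5, 14.1, 29.9, 0.154, -0.068, -0.033, 24.1, 17.0, 35.4, 0.182, -0.074, -0.047, 28.8, 19.8, 40.7, 0.21, -0.077, -0.063, 33.8, 22.5, 45.8, 0.237, -0.079, -0.082, 39.0, 25.2, 50.8, 0.263, -0.078, -0.103, 44.4, 27.8, 55.5]
```

Call:
step_arm(commands=[0.006, -0.002, 0.005, 1.3, 2.3, 7.3, 0.013, -0.003, 0.009, 2.7, 4.6, 14.7, 0.021, -0.002, 0.012, 4.1, 6.9, 22.0, 0.029, 0.0, 0.015, 5.6, 9.2, 29.3, 0.036, 0.004, 0.018, 7.1, 11.4, 36.6, 0.044, 0.009, 0.02, 8.6, 13.7, 43.9, 0.051, 0.016, 0.021, 10.2, 16.0, 51.1, 0.058, 0.024, 0.022, 11.8, 18.3, 58.4, 0.064, 0.034, 0.023, 13.4, 20.7, 65.6, 0.069, 0.045, 0.024, 15.0, 23.1, 72.8])

```text
t: 3.2
tcp_pos: [0.2617, 0.2517, 0.2332]
tool_rot: [0.577, 0.795, 0.122, 0.14]
force: [-0.6, -0.4, 0.2]
finger_gap: 1.004
gripper_force: 0.0
```

```bash
cat > st.py <<'E'
from sim import *
s=manip.sense();print(s['q'].round(3),s['qd'].round(2),s['tcp_pos'].round(4),s['t'],fk(s['q'])[0].round(4))
E
python3 st.py; python3 s3.py
```

```text
[ 0.608  0.094  2.225 -0.372  0.524  0.589] [-0.1   0.11 -0.14  1.05  0.02  0.25] [0.2617 0.2517 0.2332] 3.2 [0.2619 0.252  0.2335]
8.620334853715323e-25 [0.481 0.689 2.246 4.242 0.709 1.317]
max step 7.8684012910174905 0.033516581524199895
[0.008, -0.0, 0.001, 1.0, 1.4, 4.3, 0.016, 0.0, 0.003, 2.1, 2.7, 8.6, 0.024, 0.001, 0.004, 3.1, 4.1, 12.9, 0.032, 0.003, 0.004, 4.2, 5.4, 17.2, 0.041, 0.005, 0.005, 5.3, 6.8, 21.5, 0.05, 0.007, 0.005, 6.5, 8.2, 25.8, 0.059, 0.01, 0.005, 7.6, 9.6, 30.0, 0.068, 0.014, 0.005, 8.8, 11.0, 34.2, 0.077, 0.018, 0.004, 10.0, 12.4, 38.5, 0.087, 0.023, 0.004, 11.2, 13.8, 42.7]
[0.01, -0.002, 0.001, 1.3, 1.4, 4.2, 0.021, -0.004, 0.002, 2.6, 2.8, 8.4, 0.033, -0.006, 0.002, 3.9, 4.1, 12.6, 0.044, -0.006, 0.003, 5.3, 5.5, 16.8, 0.056, -0.007, 0.003, 6.7, 6.9, 20.9, 0.068, -0.007, 0.002, 8.1, 8.3, 25.0, 0.081, -0.006, 0.001, 9.6, 9.7, 29.2, 0.093, -0.005, 0.0, 11.1, 11.1, 33.3, 0.106, -0.003, -0.001, 12.6, 12.4, 37.3, 0.119, -0.0, -0.003, 14.2, 13.8, 41.4]
[0.012, -0.006, 0.001, 1.6, 1.3, 4.1, 0.024, -0.012, 0.002, 3.3, 2.6, 8.1, 0.037, -0.018, 0.003, 5.0, 3.9, 1
[... 361 characters left out ...]
09, 0.007, 7.3, 5.3, 21.7, 0.054, -0.009, 0.008, 9.7, 7.4, 28.8, 0.072, -0.006, 0.007, 12.2, 9.7, 35.8, 0.09, -0.002, 0.005, 14.7, 12.2, 42.7, 0.109, 0.005, 0.002, 17.4, 14.8, 49.5, 0.129, 0.015, -0.003, 20.0, 17.7, 56.2, 0.148, 0.027, -0.009, 22.8, 20.7, 62.8, 0.167, 0.041, -0.017, 25.7, 24.0, 69.2]
[0.022, -0.014, 0.0, 3.5, 2.8, 6.3, 0.046, -0.028, -0.002, 7.2, 5.6, 12.4, 0.072, -0.04, -0.006, 11.1, 8.5, 18.4, 0.098, -0.051, -0.012, 15.2, 11.3, 24.2, 0.126, -0.06, -0.021, 19.5, 14.1, 29.9, 0.154, -0.068, -0.033, 24.1, 17.0, 35.4, 0.182, -0.074, -0.047, 28.8, 19.8, 40.7, 0.21, -0.077, -0.063, 33.8, 22.5, 45.8, 0.237, -0.079, -0.082, 39.0, 25.2, 50.8, 0.263, -0.078, -0.103, 44.4, 27.8, 55.5]
```

Call:
step_arm(commands=[0.013, 0.0, 0.002, 1.7, 2.3, 7.2, 0.027, 0.002, 0.004, 3.5, 4.6, 14.4, 0.041, 0.005, 0.005, 5.4, 6.9, 21.5, 0.056, 0.009, 0.005, 7.3, 9.2, 28.7, 0.072, 0.015, 0.005, 9.2, 11.5, 35.7, 0.087, 0.023, 0.004, 11.3, 13.9, 42.8, 0.102, 0.032, 0.002, 13.4, 16.3, 49.8, 0.117, 0.044, -0.001, 15.6, 18.8, 56.7, 0.132, 0.057, -0.004, 17.9, 21.3, 63.6, 0.146, 0.071, -0.008, 20.3, 23.8, 70.5])

```text
t: 4.2
tcp_pos: [0.2784, 0.4124, 0.254]
tool_rot: [0.904, 0.34, 0.156, -0.208]
force: [-0.2, 0.6, 0.4]
finger_gap: 0.999
gripper_force: 0.0
```

Call:
step_arm(commands=[0.02, -0.008, 0.002, 2.5, 2.3, 6.9, 0.04, -0.015, 0.003, 5.2, 4.5, 13.7, 0.062, -0.02, 0.002, 7.9, 6.7, 20.5, 0.085, -0.024, 0.001, 10.8, 8.9, 27.2, 0.108, -0.026, -0.002, 13.7, 11.1, 33.9, 0.117, -0.031, 0.001, 16.9, 11.9, 41.1, 0.126, -0.033, 0.004, 19.9, 12.8, 48.3, 0.135, -0.033, 0.006, 22.8, 13.7, 55.5, 0.145, -0.03, 0.008, 25.5, 14.8, 62.8, 0.154, -0.025, 0.009, 28.2, 15.9, 70.1])

```text
t: 5.2
tcp_pos: [0.3734, 0.5184, 0.3176]
tool_rot: [0.832, -0.238, 0.043, -0.5]
force: [0.6, 0.5, 0.9]
finger_gap: 0.998
gripper_force: 0.0
```

Call:
step_arm(commands=[0.011, -0.005, 0.003, 2.4, 1.6, 7.3, 0.023, -0.008, 0.006, 4.8, 3.4, 14.5, 0.038, -0.009, 0.007, 7.3, 5.3, 21.7, 0.054, -0.009, 0.008, 9.7, 7.4, 28.8, 0.072, -0.006, 0.007, 12.2, 9.7, 35.8, 0.09, -0.002, 0.005, 14.7, 12.2, 42.7, 0.109, 0.005, 0.002, 17.4, 14.8, 49.5, 0.129, 0.015, -0.003, 20.0, 17.7, 56.2, 0.148, 0.027, -0.009, 22.8, 20.7, 62.8, 0.167, 0.041, -0.017, 25.7, 24.0, 69.2])

```text
t: 6.2
tcp_pos: [0.5016, 0.4151, 0.2633]
tool_rot: [-0.403, 0.738, 0.035, 0.54]
force: [1.5, 0.1, 0.7]
finger_gap: 1.003
gripper_force: 0.0
```

```bash
python3 st.py; python3 -c "
from h import *
s=manip.sense();d=manip.snapshot('wrist');cv2.imwrite('pics/w2.png',d['pixels']);pickle.dump((d,s),open('w2.pkl','wb'))"
```

```text
[0.487 0.513 2.148 3.028 0.666 1.193] [-0.    0.16  0.09  1.23  0.02  0.12] [0.5016 0.4151 0.2633] 6.2 [0.5025 0.4143 0.2637]
```

View pics/w2.png

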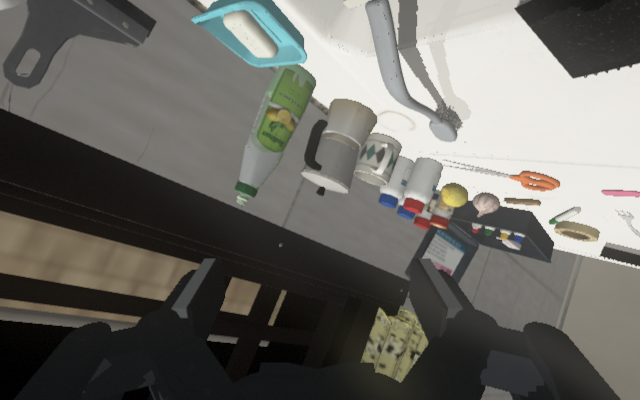

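The wrist now looks away from the work, at the clutter on the left, and the joint path is tracking. Finishing the turn.

Call:
step_arm(commands=[0.022, -0.014, 0.0, 3.5, 2.8, 6.3, 0.046, -0.028, -0.002, 7.2, 5.6, 12.4, 0.072, -0.04, -0.006, 11.1, 8.5, 18.4, 0.098, -0.051, -0.012, 15.2, 11.3, 24.2, 0.126, -0.06, -0.021, 19.5, 14.1, 29.9, 0.154, -0.068, -0.033, 24.1, 17.0, 35.4, 0.182, -0.074, -0.047, 28.8, 19.8, 40.7, 0.21, -0.077, -0.063, 33.8, 22.5, 45.8, 0.237, -0.079, -0.082, 39.0, 25.2, 50.8, 0.263, -0.078, -0.103, 44.4, 27.8, 55.5])

```text
t: 7.25
tcp_pos: [0.4487, 0.1659, 0.1197]
tool_rot: [0.2, 0.895, -0.086, 0.389]
force: [-0.0, -0.3, -0.2]
finger_gap: 1.002
gripper_force: 0.0
```

```bash
python3 st.py; python3 -c "
from h import *
s=manip.sense();d=manip.snapshot('wrist');cv2.imwrite('pics/w3.png',d['pixels']);pickle.dump((d,s),open('w3.pkl','wb'))"
```

```text
[0.483 0.686 2.244 4.25  0.707 1.314] [0.01 0.17 0.1  1.22 0.05 0.12] [0.4487 0.1659 0.1197] 7.25 [0.4495 0.1661 0.1204]
```

View pics/w3.png

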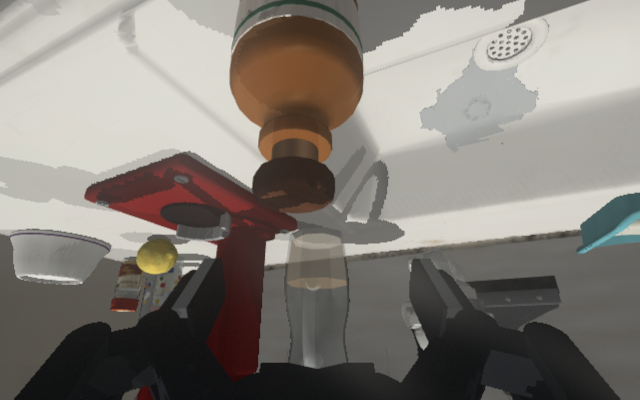

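The close view shows the cork between the neck and the head at (293,185), so this is the proud bottle. The press base corners are at (185,155) and (87,190). I'll triangulate precisely over all views.

```bash
cat > m.py <<'E'
from h import *
S=pickle.load(open("side.pkl","rb"));T=pickle.load(open("top.pkl","rb"));cs,ct=cam(S),cam(T)
d1,s1=pickle.load(open("w1.pkl","rb"));d3,s3=pickle.load(open("w3.pkl","rb"));c1,c3=cam(d1,s1),cam(d3,s3)
wood=lambda p:(p[...,2]<125)&(p[...,2]-p[...,0]>18)&(p[...,2]-p[...,1]<55)&(p[...,1]-p[...,0]<30)
def blob(I,x,y,w,h,f):
    m=f(I[y:y+h,x:x+w].astype(int)).astype(np.uint8);n,l,st,ce=cv2.connectedComponentsWithStats(m);k=1+np.argmax(st[1:,4])
    b=st[k];return np.array([x+b[0]+(b[2]-1)/2,y+b[1]+(b[3]-1)/2]),b+[x,y,0,0,0]
u1,b1=blob(d1["pixels"],265,72,45,42,wood);u3,b3=blob(d3["pixels"],245,150,100,65,wood);print(b1,b3)
us,ut=(364.5,274.4),(268.7,250.6)
for C,U in(((cs,ct),(us,ut)),((c1,c3),(u1,u3)),((cs,ct,c1,c3),(us,ut,u1,u3))):
    x,r=tri(C,U);print("head mid",x.round(4),np.round(r,4))
# bottle body in w3: amber extent at shoulder
I=d3["pixels"].astype(int);am=(I[...,2]-I[...,0]>50)
for r in(50,70,115,130): 
    k=np.where(am[r,200:400])[0]+200;print(r,k.min(),k.max(),(k.min()+k.max())/2)
X=np.array([.408,.18,0]);print("proj axis",[proj(c3,X+[0,0,z]).round(1) for z in(.055,.08,.105)])
# base
def red(I):I=I.astype(int);return ((I[...,2]>70)&(I[...,1]<60)&(I[...,0]<60)&(I[...,2]-I[...,1]>60))
def line(pts):vx,vy,x,y=cv2.fitLine(np.array(pts,np.float32),cv2.DIST_HUBER,0,.01,.01).ravel();return np.cross([x,y,1],[x+vx,y+vy,1])
def X2(a,b):p=np.cross(a,b);return p[:2]/p[2]
r=red(d1["pixels"]);F=[(u,np.where(r[60:130,u])[0][0]+60-.5) for u in range(90,176,2)]
L=[(np.where(r[v,150:235])[0][-1]+150+.5,v) for v in range(85,150,3)]
lf,ll=line(F),line(L);fl=X2(lf,ll);fr=np.array([80,-(lf[0]*80+lf[2])/lf[1]]);print("w1",fl,plane(c1,fl,0).round(4),plane(c1,fr,0).round(4),plane(c1,X2(ll,np.cross([0,150,1],[1,150,1])),0).round(4))
r=red(T["pixels"]);F=[(u,np.where(r[200:240,u])[0][-1]+200+.5) for u in range(325,365)]
L=[(np.where(r[v,310:345])[0][0]+310-.5,v) for v in range(178,226)]
lf,ll=line(F),line(L);Rr=line([(np.where(r[v,345:372])[0][-1]+345+.5,v) for v in range(205,226)])
for z in(0,.018): print("top z",z,"FL",plane(ct,X2(lf,ll),z).round(4),"FR",plane(ct,X2(lf,Rr),z).round(4),"L far",plane(ct,X2(ll,np.cross([0,178,1],[1,178,1])),z).round(4))
E
python3 m.py
```

```text
[271  80  30  31 600] [ 245  175   87   40 2126]
head mid [0.4082 0.1799 0.0981] [0.0002 0.0002]
head mid [0.3967 0.178  0.1058] [0.0018 0.0018]
head mid [0.407  0.177  0.0987] [0.0026 0.0031 0.0032 0.005 ]
50 252 325 288.5
70 232 349 290.5
115 246 350 298.0
130 267 329 298.0
proj axis [array([305. , 100.5]), array([304.4, 146.2]), array([303.6, 199.2])]Traceback (most recent call last):
  File "m.py", line 21, in <module>
    r=red(d1["pixels"]);F=[(u,np.where(r[60:130,u])[0][0]+60-.5) for u in range(90,176,2)]
                              ~~~~~~~~~~~~~~~~~~~~~~~~^^^
IndexError: index 0 is out of bounds for axis 0 with size 0
```

```bash
cat > m2.py <<'E'
from h import *
s=manip.sense();d=manip.snapshot('wrist');cv2.imwrite('pics/w4.png',d['pixels']);pickle.dump((d,s),open('w4.pkl','wb'))
print(s['tcp_pos'],s['qd'].round(3));c=cam(d,s)
I=d["pixels"].astype(int);am=(I[...,2]-I[...,0]>40)&(I[...,2]-I[...,1]>15)
for r in(40,60,80,100,110,120,130,140,150,160,170,180,190,200):
    k=np.where(am[r,200:400])[0]+200
    if len(k):print(r,k.min(),k.max(),(k.min()+k.max())/2)
X=np.array([.408,.18,0]);print("proj axis",[proj(c,X+[0,0,z]).round(1) for z in(.055,.08,.105)])
E
python3 m2.py; sed -i 's/(I\[...,2\]>70)&(I\[...,1\]<60)&(I\[...,0\]<60)&(I\[...,2\]-I\[...,1\]>60)/(I[...,2]>60)\&(I[...,2]>2.2*I[...,1])\&(I[...,2]>2.2*I[...,0])/' m.py; python3 m.py | tail -4
python3 -c "
import cv2;from h import *
d=pickle.load(open('w4.pkl','rb'))[0]['pixels'];e=pickle.load(open('w1.pkl','rb'))[0]['pixels']
cv2.imwrite('pics/c4.png',np.hstack([cv2.resize(d[120:230,70:360],(580,220))[:, :], ][:1]) if 0 else np.vstack([cv2.resize(d[0:230,70:360],(725,345))[:345], cv2.resize(e[60:160,60:350],(725,250))]))"
```

```text
[0.44611703 0.16420075 0.11813841] [ 0.003 -0.02  -0.001 -0.219 -0.004 -0.024]
40 253 263 258.0
60 240 346 293.0
80 237 361 299.0
100 240 365 302.5
110 244 361 302.5
120 252 355 303.5
130 264 343 303.5
140 266 327 296.5
150 265 337 301.0
160 269 334 301.5
180 200 208 204.0
190 204 226 215.0
200 200 268 234.0
proj axis [array([310.9, 105.6]), array([310.5, 151.1]), array([310., 204.])]
70 232 349 290.5
115 246 350 298.0
130 267 329 298.0
proj axis [array([305. , 100.5]), array([304.4, 146.2]), array([303.6, 199.2])]Traceback (most recent call last):
  File "m.py", line 21, in <module>
    r=red(d1["pixels"]);F=[(u,np.where(r[60:130,u])[0][0]+60-.5) for u in range(90,176,2)]
                              ~~~~~~~~~~~~~~~~~~~~~~~~^^^
IndexError: index 0 is out of bounds for axis 0 with size 0
```

View pics/c4.png

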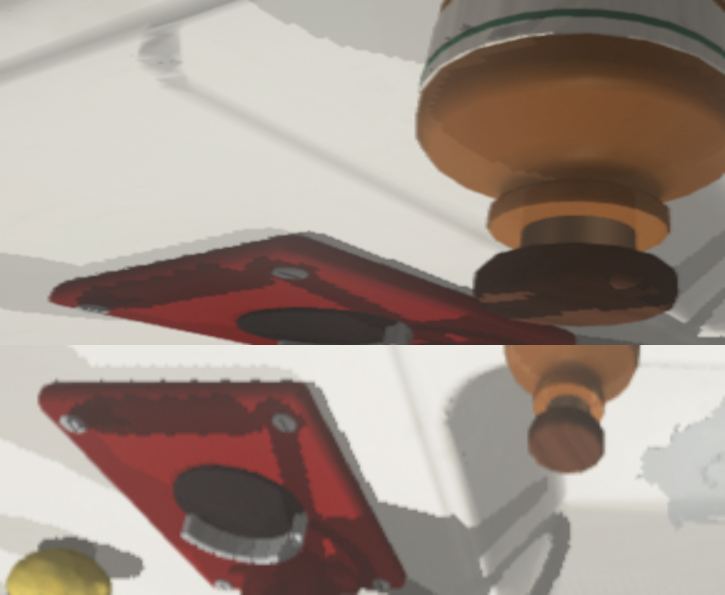

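The crops show the head spanning (260–341, 162–216) in w4. In w1 the base front edge runs (78,78) to (184,75) and the left edge goes to (222,156).

```bash
cat > m3.py <<'E'
from h import *
T=pickle.load(open("top.pkl","rb"));S=pickle.load(open("side.pkl","rb"));ct,cs=cam(T),cam(S)
c1=cam(*pickle.load(open("w1.pkl","rb")));c3=cam(*pickle.load(open("w3.pkl","rb")));c4=cam(*pickle.load(open("w4.pkl","rb")))
for n,c,u in(("w1",c1,(287.,95.5)),("w3",c3,(293.5,184.)),("w4",c4,(300.5,189.)),("top",ct,(268.7,250.6)),("side",cs,(364.5,274.4))): print(n,plane(c,u,.104).round(4),plane(c,u,.1).round(4))
print("w4&top",tri((c4,ct),((300.5,189.),(268.7,250.6))))
print("w1 base FL,FR,Lback z=0",[plane(c1,u,0).round(4) for u in((184.,75.),(78,77.5),(222,156))])
for z in(0,.018):print("top FL FR LB",z,[plane(ct,u,z).round(4) for u in((321.6,229.8),(368,227.4),(319.6,170.6))])
for z in(0,.018):print("side FL FR LB",z,[plane(cs,u,z).round(4) for u in((345,254.5),(348.5,223.5),(279,249))])
d=S["pixels"];print("pad w1",plane(c1,(60+238/2.5,60+(505-345)/2.5),.022).round(4))
E
python3 m3.py
```

```text
w1 [0.397  0.1786 0.104 ] [0.4016 0.1781 0.1   ]
w3 [0.3962 0.1819 0.104 ] [0.4031 0.178  0.1   ]
w4 [0.3961 0.182  0.104 ] [0.4033 0.1781 0.1   ]
top [0.408 0.179 0.104] [0.4082 0.1796 0.1   ]
side [0.4077 0.1862 0.104 ] [0.4079 0.182  0.1   ]
w4&top (array([0.40721028, 0.17815757, 0.09874198]), [np.float64(0.0019766015683907946), np.float64(0.0019766015683906997)])
w1 base FL,FR,Lback z=0 [array([0.4788, 0.0257, 0.    ]), array([ 0.4891, -0.1264,  0.    ]), array([0.6941, 0.0272, 0.    ])]
top FL FR LB 0 [array([0.4786, 0.0263, 0.    ]), array([ 0.4836, -0.1228,  0.    ]), array([0.6756, 0.0303, 0.    ])]
top FL FR LB 0.018 [array([0.4765, 0.0258, 0.018 ]), array([ 0.4814, -0.1212,  0.018 ]), array([0.6707, 0.0297, 0.018 ])]
side FL FR LB 0 [array([0.4779, 0.0023, 0.    ]), array([ 0.4867, -0.1488,  0.    ]), array([0.6755, 0.0119, 0.    ])]
side FL FR LB 0.018 [array([0.4757, 0.0228, 0.018 ]), array([ 0.4843, -0.1253,  0.018 ]), array([0.6694, 0.0322, 0.018 ])]
pad w1 [ 0.5635 -0.0452  0.022 ]
```

```bash
sed -i 's/(.015-back)/(.016-back)/' sim.py; cat > s4.py <<'E'
from sim import *
q=manip.sense()['q'];P=[.4065,.177]
for th,ps in((50,-25),(48,-28)):
  print(th,ps);walk(q,[grp(P+[.10],ps,th),grp(P+[.042],ps,th),grp([.42,.165,.12],ps,th),grp([.51,0,.10],ps-5,th),grp([.532,-.047,.068],ps-5,th),grp([.572,-.045,.066],ps-5,th)])
  rel(*grp(P+[.10],ps,th));rel(*grp(P+[.042],ps,th))
E
python3 s4.py
```

```text
50 -25
[0.418 0.172 0.09 ] ang 3.0 cost 0.0 [0.57 0.83 2.31 4.15 0.87 1.56] last dq 0.03
[0.418 0.172 0.032] ang 0.0 cost 0.0 [0.57 1.   2.3  4.05 0.96 1.73] last dq 0.02
[0.431 0.16  0.11 ] ang 0.0 cost 0.0 [0.52 0.76 2.31 4.15 0.83 1.49] last dq 0.04
[ 0.521 -0.006  0.09 ] ang 5.0 cost 0.0 [-0.01  0.83  2.31  3.66  0.87  1.57] last dq 0.06
[ 0.543 -0.053  0.058] ang 0.0 cost 0.0 [-0.15  0.91  2.28  3.5   0.92  1.59] last dq 0.02
[ 0.583 -0.051  0.056] ang 0.0 cost 0.0 [-0.13  0.89  2.17  3.57  0.8   1.53] last dq 0.01
shift [ 0.0419 -0.0075 -0.0017] rot [ 0.03 -3.14  0.05]
shift [ 0.0843 -0.0074  0.0379] rot [ 0.03 -3.14  0.05]
48 -28
[0.417 0.171 0.089] ang 3.0 cost 0.0 [0.57 0.79 2.27 4.26 0.8  1.48] last dq 0.02
[0.417 0.171 0.031] ang 0.0 cost 0.0 [0.57 0.97 2.27 4.14 0.89 1.67] last dq 0.02
[0.43  0.159 0.109] ang 0.0 cost 0.0 [0.52 0.73 2.27 4.27 0.77 1.4 ] last dq 0.04
[ 0.52  -0.006  0.089] ang 5.0 cost 0.0 [0.01 0.79 2.27 3.77 0.78 1.51] last dq 0.06
[ 0.542 -0.053  0.057] ang 0.0 cost 0.0 [-0.12  0.88  2.25  3.6   0.83  1.56] last dq 0.02
[ 0.582 -0.051  0.055] ang 0.0 cost 0.0 [-0.11  0.86  2.14  3.68  0.72  1.48] last dq 0.01
shift [ 0.0425 -0.0081 -0.0017] rot [ 2.24 -1.14  2.08]
shift [ 0.0848 -0.0081  0.0379] rot [ 2.24 -1.14  2.08]
```

Call:
step_arm(commands=[0.02, -0.004, -0.001, 0, -1.6, 0, 0.042, -0.0075, -0.0017, 0, -3.1, 0, 0.042, -0.0075, -0.0017, 0, -3.1, 0, 0.052, -0.0075, 0.008, 0, -3.1, 0, 0.062, -0.0075, 0.018, 0, -3.1, 0, 0.074, -0.0075, 0.028, 0, -3.1, 0, 0.0843, -0.0075, 0.0379, 0, -3.1, 0, 0.0843, -0.0075, 0.0379, 0, -3.1, 0, 0.0843, -0.0075, 0.0379, 0, -3.1, 0, 0.0843, -0.0075, 0.0379, 0, -3.1, 0])

```text
t: 8.35
tcp_pos: [0.4192, 0.1725, 0.0337]
tool_rot: [0.196, 0.884, -0.09, 0.414]
force: [0.1, -0.3, -0.2]
finger_gap: 1.002
gripper_force: 0.0
```

```bash
python3 -c "
from h import *
s=manip.sense();d=manip.snapshot('side');c=cam(d);e=manip.snapshot('wrist')
cv2.imwrite('pics/c5.png',np.hstack([cv2.resize(d['pixels'][240:330,310:410],(400,360)),cv2.resize(e['pixels'],(400,250),interpolation=cv2.INTER_AREA)[:,:] if 0 else cv2.copyMakeBorder(cv2.resize(e['pixels'],(400,250)),0,110,0,0,0)]));print(s['tcp_pos'],s['force'],s['q'].round(2))"
```

```text
[0.41922466 0.17248939 0.03366933] [ 0.11530686 -0.28242825 -0.1849353 ] [0.57 0.99 2.29 4.05 0.96 1.72]
```

View pics/c5.png

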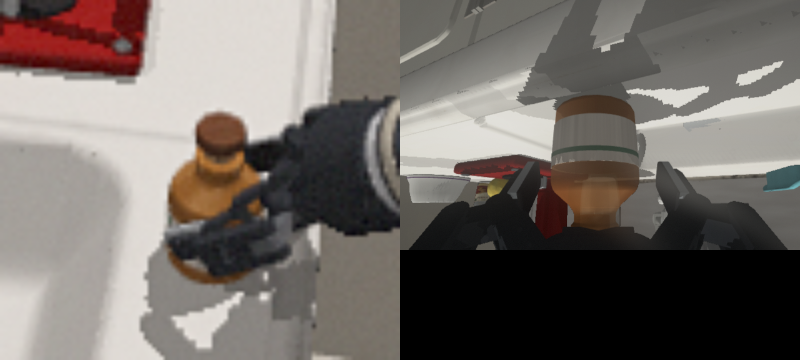

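The fingers straddle the bottle body, with the bottle centred at column ~315 of the wrist view. Closing.

Call:
step_arm(commands=[0, 0, 0, 0, 0, 0, 0, 0, 0, 0, 0, 0, 0, 0, 0, 0, 0, 0, 0, 0, 0, 0, 0, 0, 0, 0, 0, 0, 0, 0, 0, 0, 0, 0, 0, 0, 0, 0, 0, 0, 0, 0, 0, 0, 0, 0, 0, 0, 0, 0, 0, 0, 0, 0, 0, 0, 0, 0, 0, 0], jaw=0, grip_force=50)

```text
t: 9.45
tcp_pos: [0.4183, 0.1717, 0.0335]
tool_rot: [0.197, 0.884, -0.091, 0.414]
force: [-1.9, 0.1, 6.2]
finger_gap: 0.707
gripper_force: 54.5
```

```bash
cat > s5.py <<'E'
from sim import *
s=manip.sense();A=Ro.from_quat(s['tool_rot']).as_matrix();p=s['tcp_pos'];q=s['q']
print(p,s['finger_gap'],s['gripper_force'],q.round(2),np.degrees(np.arccos(-A[2,2])),np.degrees(np.arctan2(A[1,2],A[0,2])))
Rf=Ro.from_euler('z',-5,degrees=True).as_matrix()@A
# bottle underside centre ~ known in tool frame: axis at P
b=A.T@(np.array([.407,.177,0])-p);np.save('b.npy',b);print("bottle in tool",b.round(4))
def tgt(B,R):return np.array(B)-R@b
W=[(tgt((.407,.177,.06),A),A),(tgt((.51,0,.06),Rf),Rf),(tgt((.532,-.047,.028),Rf),Rf),(tgt((.572,-.045,.026),Rf),Rf)]
walk(q,W)
for p1,R in W:rel(p1,R)
E
python3 s5.py
```

```text
[0.41833448 0.1717037  0.03354049] 0.706600084520515 54.476691484451294 [0.57 1.   2.29 4.05 0.96 1.73] 50.166467292167354 -24.92741826373996
bottle in tool [ 0.0338 -0.0001  0.0119]
[0.418 0.172 0.094] ang 0.0 cost 0.0 [0.57 0.82 2.31 4.16 0.87 1.55] last dq 0.03
[ 0.521 -0.006  0.094] ang 5.0 cost 0.0 [-0.01  0.82  2.31  3.66  0.86  1.56] last dq 0.06
[ 0.543 -0.053  0.062] ang 0.0 cost 0.0 [-0.15  0.91  2.28  3.5   0.92  1.59] last dq 0.02
[ 0.583 -0.051  0.06 ] ang 0.0 cost 0.0 [-0.13  0.88  2.17  3.57  0.8   1.53] last dq 0.01
shift [-0.0461  0.0001 -0.0384] rot [0. 0. 0.]
shift [-0.1539 -0.1178  0.0905] rot [ 3.84 -0.01  3.2 ]
shift [-0.1549 -0.1512  0.1416] rot [ 3.84 -0.01  3.2 ]
shift [-0.176  -0.1324  0.1701] rot [ 3.84 -0.01  3.2 ]
```

Call:
step_arm(commands=[-0.008, 0, -0.006, 0, 0, 0, -0.02, 0, -0.017, 0, 0, 0, -0.033, 0, -0.028, 0, 0, 0, -0.046, 0, -0.038, 0, 0, 0, -0.06, -0.014, -0.023, 0.5, 0, 0.4, -0.077, -0.033, -0.003, 1, 0, 0.8, -0.097, -0.055, 0.021, 1.8, 0, 1.5, -0.117, -0.077, 0.046, 2.6, 0, 2.2, -0.137, -0.1, 0.07, 3.3, 0, 2.7, -0.154, -0.118, 0.09, 3.8, 0, 3.2])

```text
t: 10.45
tcp_pos: [0.5208, -0.0078, 0.0918]
tool_rot: [0.235, 0.876, -0.109, 0.407]
force: [0.1, 0.4, -3.9]
finger_gap: 0.71
gripper_force: 55.0
```

```bash
cat > look.py <<'E'
import sys;from sim import *
n=sys.argv[1];s=manip.sense();d=manip.snapshot('side');e=manip.snapshot('wrist');t=manip.snapshot('top');pickle.dump((d,e,t,s),open(n+'.pkl','wb'))
cv2.imwrite(f'pics/{n}.png',np.hstack([cv2.resize(d['pixels'][120:300,250:400],(400,480)),cv2.copyMakeBorder(cv2.resize(e['pixels'],(400,250)),0,230,0,0,0)]))
A=Ro.from_quat(s['tool_rot']).as_matrix();b=np.load('b.npy')
print(s['t'],s['tcp_pos'],s['force'],s['finger_gap'],"bottle",(s['tcp_pos']+A@b).round(4))
E
python3 look.py t1
```

```text
10.45 [ 0.5207761  -0.00782273  0.09180146] [ 0.05233163  0.39244073 -3.8798825 ] 0.7101233017825431 bottle [ 0.5098 -0.0015  0.0583]
```

View pics/t1.png

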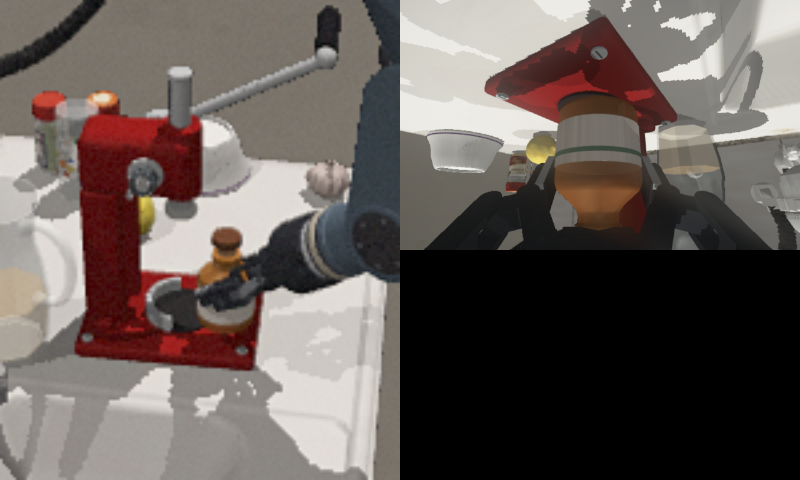

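The bottle is held upright in front of the pad. In the wrist view the press base corners are near (328,27), (139,136) and (443,184).

```bash
cat > m5.py <<'E'
from sim import *
d,e,t,s=pickle.load(open('t1.pkl','rb'));c=cam(e,s);I=e['pixels'].astype(int)
red=((I[...,2]>45)&(I[...,2]>1.8*I[...,1])&(I[...,2]>1.8*I[...,0])&(I[...,1]<75)).astype(np.uint8)
red[200:]=0
k,_=cv2.findContours(red,0,2);k=max(k,key=cv2.contourArea);a=cv2.approxPolyDP(cv2.convexHull(k),6,True)[:,0];print(a.tolist())
for u in a:print(u,plane(c,u+0.,0).round(4),plane(c,u+0.,.018).round(4))
# ram foot in side: white/grey ellipse under head
S=d["pixels"];cs=cam(d);print([proj(cs,(.571,-.045,z)).round(1) for z in(.022,.15,.16,.18)])
g=S.astype(int);x0=250+int(181*.375);print(x0,[(v,g[v,x0].tolist()) for v in range(190,206)])
E
python3 m5.py
```

```text
[[442, 190], [405, 199], [252, 196], [171, 161], [248, 76], [335, 39]]
[442 190] [0.6929 0.0341 0.    ] [0.6466 0.04   0.018 ]
[405 199] [ 0.6988 -0.0038  0.    ] [0.6516 0.0077 0.018 ]
[252 196] [ 0.6119 -0.1356  0.    ] [ 0.5776 -0.1045  0.018 ]
[171 161] [ 0.521  -0.1413  0.    ] [ 0.5002 -0.1094  0.018 ]
[248  76] [ 0.4791 -0.0246  0.    ] [ 0.4645 -0.01    0.018 ]
[335  39] [0.4809 0.0257 0.    ] [0.466  0.0329 0.018 ]
[array([316.8, 235.3]), array([316.6, 200.5]), array([316.6, 197.6]), array([316.6, 191.8])]
317 [(190, [20, 18, 78]), (191, [0, 0, 74]), (192, [24, 20, 79]), (193, [18, 13, 71]), (194, [9, 9, 63]), (195, [43, 44, 73]), (196, [95, 94, 93]), (197, [90, 90, 92]), (198, [90, 92, 95]), (199, [95, 98, 101]), (200, [102, 105, 109]), (201, [97, 100, 103]), (202, [160, 166, 172]), (203, [212, 217, 222]), (204, [216, 220, 226]), (205, [213, 217, 224])]
```

```bash
cat > s6.py <<'E'
import sys;from sim import *
s=manip.sense();A=Ro.from_quat(s['tool_rot']).as_matrix();p=s['tcp_pos'];b=np.load('b.npy')
print("bottle now",(p+A@b).round(4),"force",s['force'].round(2),"tilt",np.degrees(np.arccos(-A[2,2])).round(2),"t",s['t'])
for a in sys.argv[1:]:
    B=np.array(eval(a));print(a,(A.T@(B-A@b-p)).round(4))
E
python3 s6.py "(.51,-.02,.045)" "(.528,-.047,.0265)" "(.566,-.045,.0265)" "(.566,-.045,.023)"
```

```text
bottle now [ 0.5103 -0.0018  0.0589] force [-0.67 -0.11 -5.21] tilt 50.0 t 10.6
(.51,-.02,.045) [ 0.0049 -0.0159  0.0157]
(.528,-.047,.0265) [ 0.0003 -0.0302  0.0499]
(.566,-.045,.0265) [-0.0201 -0.0094  0.0743]
(.566,-.045,.023) [-0.0174 -0.0094  0.0766]
```

Call:
step_arm(commands=[0.002, -0.006, 0.006, 0, 0, 0, 0.005, -0.016, 0.0157, 0, 0, 0, 0.004, -0.02, 0.024, 0, 0, 0, 0.003, -0.024, 0.033, 0, 0, 0, 0.001, -0.028, 0.043, 0, 0, 0, 0, -0.03, 0.05, 0, 0, 0, -0.004, -0.026, 0.054, 0, 0, 0, -0.007, -0.023, 0.058, 0, 0, 0, -0.01, -0.02, 0.062, 0, 0, 0, -0.01, -0.02, 0.062, 0, 0, 0])

```text
t: 11.6
tcp_pos: [0.559, -0.0499, 0.061]
tool_rot: [0.234, 0.875, -0.108, 0.41]
force: [-0.3, -0.6, -4.0]
finger_gap: 0.706
gripper_force: 56.4
```

```bash
python3 s6.py "(.566,-.045,.0265)" "(.566,-.045,.023)" "(.572,-.045,.0265)"; python3 - <<'E'
from sim import *
d=manip.snapshot('side');cs=cam(d);I=d['pixels'].astype(int);pickle.dump(d,open('side2.pkl','wb'))
for v in(196,197,198,199,200,201,202,203):print(v,I[v,305:330].sum(-1).tolist())
E
```

```text
bottle now [ 0.5482 -0.0436  0.0274] force [-0.29 -0.59 -3.98] tilt 50.19 t 11.6
(.566,-.045,.0265) [-0.0095  0.0077  0.013 ]
(.566,-.045,.023) [-0.0069  0.0077  0.0152]
(.572,-.045,.0265) [-0.0129  0.0107  0.017 ]
196 [433, 437, 508, 670, 661, 661, 596, 293, 260, 265, 267, 279, 283, 278, 265, 272, 246, 292, 444, 679, 654, 659, 658, 655, 656]
197 [424, 390, 458, 676, 665, 660, 582, 278, 292, 260, 266, 270, 282, 265, 271, 265, 274, 284, 344, 631, 661, 657, 655, 652, 652]
198 [420, 367, 400, 583, 669, 665, 582, 270, 298, 291, 295, 277, 286, 284, 282, 280, 286, 286, 321, 606, 663, 654, 655, 654, 653]
199 [400, 378, 387, 546, 616, 612, 595, 259, 290, 311, 320, 314, 301, 305, 311, 311, 311, 286, 343, 670, 661, 652, 657, 656, 658]
200 [389, 367, 357, 549, 604, 601, 597, 436, 274, 304, 304, 323, 305, 318, 313, 311, 300, 304, 511, 670, 657, 655, 655, 652, 656]
201 [341, 327, 351, 540, 604, 597, 600, 587, 424, 288, 290, 298, 306, 300, 285, 286, 296, 506, 656, 658, 650, 653, 653, 654, 655]
202 [305, 281, 340, 528, 601, 600, 598, 604, 596, 584, 518, 495, 492, 498, 486, 509, 664, 658, 663, 660, 651, 661, 655, 658, 655]
203 [257, 266, 375, 608, 605, 591, 598, 593, 601, 603, 595, 659, 657, 656, 661, 662, 678, 681, 684, 681, 684, 676, 667, 662, 656]
```

Call:
step_arm(commands=[-0.002, 0.001, 0.002, 0, 0, 0, -0.004, 0.003, 0.005, 0, 0, 0, -0.006, 0.004, 0.008, 0, 0, 0, -0.008, 0.006, 0.011, 0, 0, 0, -0.0095, 0.0077, 0.013, 0, 0, 0, -0.0105, 0.0085, 0.0145, 0, 0, 0, -0.011, 0.009, 0.015, 0, 0, 0, -0.011, 0.009, 0.015, 0, 0, 0, -0.011, 0.009, 0.015, 0, 0, 0, -0.011, 0.009, 0.015, 0, 0, 0])

```text
t: 12.65
tcp_pos: [0.5781, -0.0522, 0.0606]
tool_rot: [0.235, 0.874, -0.109, 0.41]
force: [-4.7, 0.2, 5.5]
finger_gap: 0.706
gripper_force: 57.5
```

```bash
python3 s6.py "(.5693,-.045,.0265)" "(.5713,-.045,.0265)" "(.5693,-.045,.022)"
```

```text
bottle now [ 0.5673 -0.046   0.0271] force [-4.69  0.19  5.51] tilt 50.22 t 12.65
(.5693,-.045,.0265) [-0.0004  0.0018  0.0013]
(.5713,-.045,.0265) [-0.0015  0.0028  0.0027]
(.5693,-.045,.022) [0.0031 0.0018 0.0042]
```

```bash
python3 - <<'E'
from sim import *
d=manip.snapshot('side');e=manip.snapshot('wrist');s=manip.sense();pickle.dump((d,e,s),open('t2.pkl','wb'))
cv2.imwrite('pics/t2.png',np.hstack([cv2.resize(d['pixels'][185:260,275:350],(450,450),interpolation=cv2.INTER_CUBIC),cv2.copyMakeBorder(e['pixels'][0:400,150:500],0,50,0,0,0)]))
E
```

```text
(no output)
```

View pics/t2.png

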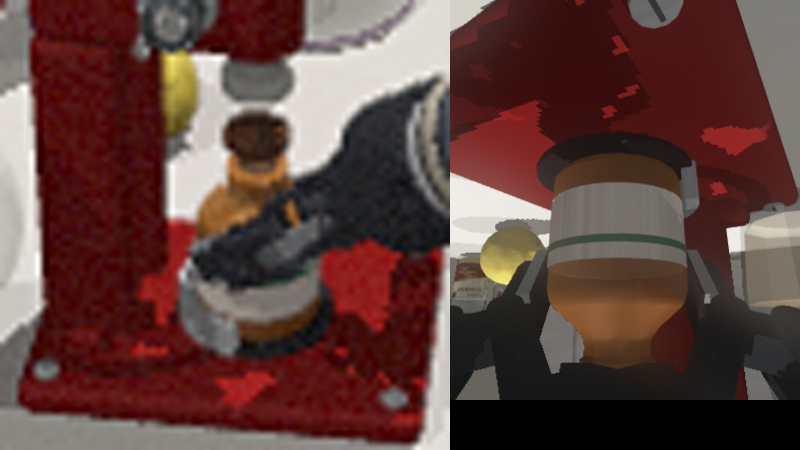

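The last picture shows the bottle in the nest. The head (col 317.7) lines up under the foot (col 317.8), the body is upright on the pad, and the force shows it supported. Releasing with a partial opening.

Call:
step_arm(commands=[0, 0, 0, 0, 0, 0, 0, 0, 0, 0, 0, 0, 0, 0, 0, 0, 0, 0, 0, 0, 0, 0, 0, 0, 0, 0, 0, 0, 0, 0, 0, 0, 0, 0, 0, 0, 0, 0, 0, 0, 0, 0, 0, 0, 0, 0, 0, 0, 0, 0, 0, 0, 0, 0, 0, 0, 0, 0, 0, 0], jaw=86)

```text
t: 13.75
tcp_pos: [0.5781, -0.0516, 0.0593]
tool_rot: [0.235, 0.875, -0.108, 0.409]
force: [0.3, -0.3, -0.2]
finger_gap: 0.86
gripper_force: 0.0
```

```bash
cat > chk.py <<'E'
from sim import *
s=manip.sense();d=manip.snapshot('side');e=manip.snapshot('wrist');pickle.dump((d,e,s),open('t3.pkl','wb'))
print(s['t'],s['force'].round(2),s['finger_gap'],s['gripper_force'],s['tcp_pos'].round(4))
I=d['pixels'].astype(int)
for v in(203,205,207,209):print(v,I[v,308:328].sum(-1).tolist())
w=e['pixels'].astype(int);m=(w[...,2]-w[...,0]>30)&(w[...,2]-w[...,1]>10)&(w[...,1]>1.25*w[...,0])
for r in(160,170,275,285):k=np.where(m[r,240:360])[0]+240;print(r,k.min() if len(k) else 0,k.max() if len(k) else 0)
E
python3 chk.py
```

```text
13.75 [ 0.29 -0.33 -0.18] 0.859579692896715 0.0 [ 0.5781 -0.0516  0.0593]
203 [602, 593, 592, 600, 605, 619, 626, 426, 458, 331, 340, 369, 605, 695, 675, 660, 654, 655, 655, 655]
205 [600, 596, 594, 598, 517, 138, 55, 82, 90, 93, 69, 88, 77, 73, 270, 597, 667, 657, 656, 652]
207 [600, 596, 597, 604, 379, 128, 125, 131, 132, 125, 95, 111, 111, 129, 240, 477, 672, 660, 657, 656]
209 [592, 592, 654, 659, 413, 69, 124, 137, 138, 106, 126, 117, 92, 105, 202, 576, 670, 661, 654, 655]
160 282 348
170 263 359
275 247 359
285 240 359
```

Released: zero force, and the stopper (col 317.4) sits under the foot (317.4). Next I plan the retreat and the unwinding to a tool-down pose above the lever grip.

```bash
cat > s7.py <<'E'
from sim import *
s=manip.sense();A=Ro.from_quat(s['tool_rot']).as_matrix();q0=s['q'];p=s['tcp_pos']
W=[(p-A[:,2]*.07,A),(p-A[:,2]*.10+np.array([-.03,.06,.05]),A)]
qr=walk(q0,W)
for w in W: rel(*w)
y=.045;Rg=np.c_[[np.sin(y),-np.cos(y),0],[-np.cos(y),-np.sin(y),0],[0,0,-1]]
G,_=ik(np.array([.42,-.186,.43]),Rg,[[-.6,.2,1.3,0,1.5,2.5],[-.6,0,1.5,.1,1.5,2.5]]);print("G",G[0],G[1].round(3));G=G[1]
def pts(q):
    A1,A2,A3,A4,A5,A6=fr(q);o=np.array([0,0,X[0]])+A1[:,:2]@X[1:3];e=o+A2[:,2]*X[3];w=e+A3[:,[0,2]]@X[4:6];return e,w
mid=np.array([-.1,.25,2.1,1.8,.75,2.0])
path=[qr+(mid-qr)*t for t in np.linspace(0,1,16)[1:]]+[mid+(G-mid)*t for t in np.linspace(0,1,16)[1:]]
P=[fk(qr)]+[fk(x) for x in path]
print("max",max(np.degrees(Ro.from_matrix(P[i][1].T@P[i+1][1]).magnitude()) for i in range(30)),max(np.linalg.norm(P[i][0]-P[i+1][0]) for i in range(30)))
for i in range(2,30,3):print(path[i].round(2),P[i+1][0].round(3),P[i+1][1][:,2].round(2),"wrist",pts(path[i])[1].round(2))
def out(P):
  for c in range(len(P)//10):
    p0,R0=P[10*c];o=[]
    for i in range(1,11):
        p,R=P[10*c+i];o+=np.round(R0.T@(p-p0),3).tolist()+np.round(np.degrees(Ro.from_matrix(R0.T@R).as_rotvec()),1).tolist()
    print(o)
if __name__=="__main__":out(P)
E
python3 s7.py
```

```text
[ 0.532 -0.025  0.104] ang 0.0 cost 0.0 [-0.07  0.78  2.29  3.62  0.81  1.53] last dq 0.01
[0.482 0.047 0.173] ang 0.0 cost 0.0 [0.17 0.56 2.31 4.02 0.68 1.31] last dq 0.07
shift [ 0.   -0.   -0.07] rot [0. 0. 0.]
shift [-0.0023  0.0371 -0.175 ] rot [0. 0. 0.]
G 4.365758814544769e-22 [-0.661  0.101  1.515 -0.     1.526  2.436]
max 7.535222775807339 0.05485728400387974
[0.11 0.5  2.27 3.58 0.7  1.45] [0.554 0.093 0.234] [ 0.85 -0.18 -0.5 ] wrist [0.3  0.15 0.38]
[0.06 0.44 2.23 3.13 0.71 1.59] [0.595 0.148 0.295] [ 0.92  0.06 -0.38] wrist [0.32 0.13 0.41]
[0.01 0.38 2.19 2.69 0.72 1.72] [0.604 0.2   0.342] [ 0.91  0.3  -0.3 ] wrist [0.34 0.11 0.43]
[-0.05  0.31  2.14  2.24  0.74  1.86] [0.588 0.238 0.367] [ 0.82  0.49 -0.31] wrist [0.35 0.09 0.46]
[-0.1   0.25  2.1   1.8   0.75  2.  ] [0.559 0.252 0.368] [ 0.69  0.6  -0.4 ] wrist [0.35 0.08 0.49]
[-0.21  0.22  1.98  1.44  0.91  2.09] [0.568 0.227 0.392] [ 0.59  0.67 -0.45] wrist [0.39 0.03 0.52]
[-0.32  0.19  1.87  1.08  1.06  2.17] [0.559 0.169 0.392] [ 0.47  0.65 -0.59] wrist [ 0.42 -0.02  0.57]
[-0.44  0.16  1.75  0.72  1.22  2.26]
[... 821 characters left out ...]
-13.0, -0.018, 0.043, -0.019, -15.1, 0.4, -17.6, -0.014, 0.049, -0.027, -18.4, 1.6, -22.3, -0.024, 0.04, -0.028, -21.0, 0.4, -26.4, -0.03, 0.031, -0.031, -23.6, -0.2, -30.5, -0.032, 0.019, -0.036, -26.3, 0.1, -34.5, -0.03, 0.006, -0.043, -29.0, 1.0, -38.3, -0.025, -0.01, -0.053, -31.7, 2.8, -42.0]
[0.017, -0.0, -0.017, -3.5, 2.2, -2.8, 0.036, 0.0, -0.037, -7.1, 5.0, -5.2, 0.059, 0.002, -0.061, -10.9, 8.4, -7.0, 0.083, 0.003, -0.089, -14.7, 12.3, -8.1, 0.108, 0.005, -0.121, -18.6, 16.7, -8.7, 0.133, 0.008, -0.158, -22.4, 21.5, -8.6, 0.157, 0.01, -0.199, -26.2, 26.8, -7.8, 0.179, 0.013, -0.244, -29.8, 32.4, -6.3, 0.197, 0.017, -0.294, -33.3, 38.3, -4.1, 0.211, 0.021, -0.347, -36.6, 44.5, -1.1]
```

Call:
step_arm(commands=[0, 0, -0.01, 0, 0, 0, 0, 0, -0.022, 0, 0, 0, 0, 0, -0.035, 0, 0, 0, 0, 0, -0.05, 0, 0, 0, 0, 0, -0.07, 0, 0, 0, -0.001, 0.01, -0.1, 0, 0, 0, -0.001, 0.02, -0.13, 0, 0, 0, -0.002, 0.03, -0.155, 0, 0, 0, -0.0023, 0.037, -0.175, 0, 0, 0, -0.0023, 0.037, -0.175, 0, 0, 0])

```text
t: 14.85
tcp_pos: [0.4797, 0.0485, 0.1757]
tool_rot: [0.233, 0.875, -0.107, 0.41]
force: [-0.4, 0.9, -0.4]
finger_gap: 0.858
gripper_force: 0.0
```

Call:
step_arm(commands=[-0.026, 0.026, 0.0, -5.1, -3.2, -2.4, -0.05, 0.052, -0.003, -10.2, -6.2, -4.9, -0.072, 0.077, -0.009, -15.1, -9.2, -7.6, -0.092, 0.101, -0.017, -19.9, -12.0, -10.5, -0.109, 0.124, -0.029, -24.6, -14.7, -13.7, -0.124, 0.144, -0.041, -29.1, -17.2, -17.1, -0.135, 0.163, -0.056, -33.4, -19.5, -20.7, -0.143, 0.18, -0.071, -37.5, -21.5, -24.6, -0.148, 0.194, -0.086, -41.4, -23.3, -28.8, -0.15, 0.206, -0.101, -45.0, -24.8, -33.3])

```text
t: 15.85
tcp_pos: [0.6001, 0.2153, 0.3533]
tool_rot: [-0.217, 0.774, 0.073, 0.59]
force: [0.4, 0.0, -0.5]
finger_gap: 0.859
gripper_force: 0.0
```

Call:
step_arm(commands=[-0.01, 0.013, -0.002, -4.0, -0.6, -4.2, -0.016, 0.024, -0.006, -7.9, -0.7, -8.6, -0.019, 0.035, -0.012, -11.6, -0.4, -13.0, -0.018, 0.043, -0.019, -15.1, 0.4, -17.6, -0.014, 0.049, -0.027, -18.4, 1.6, -22.3, -0.024, 0.04, -0.028, -21.0, 0.4, -26.4, -0.03, 0.031, -0.031, -23.6, -0.2, -30.5, -0.032, 0.019, -0.036, -26.3, 0.1, -34.5, -0.03, 0.006, -0.043, -29.0, 1.0, -38.3, -0.025, -0.01, -0.053, -31.7, 2.8, -42.0])

```text
t: 16.85
tcp_pos: [0.5622, 0.1918, 0.3929]
tool_rot: [0.628, -0.613, -0.059, -0.477]
force: [1.1, 0.2, 0.1]
finger_gap: 0.863
gripper_force: 0.0
```

```bash
python3 st.py; python3 chk.py | sed -n 2,5p
```

```text
[-0.291  0.2    1.905  1.193  1.013  2.149] [-0.37 -0.11 -0.39 -1.21  0.52  0.3 ] [0.5622 0.1918 0.3929] 16.85 [0.5622 0.1907 0.3931]
203 [601, 593, 587, 586, 596, 611, 621, 417, 456, 324, 323, 359, 592, 692, 669, 654, 643, 650, 648, 649]
205 [597, 588, 586, 594, 508, 133, 88, 93, 94, 72, 84, 72, 87, 72, 258, 590, 652, 650, 649, 648]
207 [593, 588, 594, 592, 376, 105, 135, 140, 133, 146, 109, 75, 103, 117, 234, 477, 666, 654, 648, 650]
209 [587, 585, 649, 647, 405, 81, 104, 131, 129, 103, 131, 115, 91, 84, 199, 563, 660, 651, 651, 647]
```

Bottle unmoved. Last leg to above the grip.

Call:
step_arm(commands=[0.017, 0.0, -0.017, -3.5, 2.2, -2.8, 0.036, 0.0, -0.037, -7.1, 5.0, -5.2, 0.059, 0.002, -0.061, -10.9, 8.4, -7.0, 0.083, 0.003, -0.089, -14.7, 12.3, -8.1, 0.108, 0.005, -0.121, -18.6, 16.7, -8.7, 0.133, 0.008, -0.158, -22.4, 21.5, -8.6, 0.157, 0.01, -0.199, -26.2, 26.8, -7.8, 0.179, 0.013, -0.244, -29.8, 32.4, -6.3, 0.197, 0.017, -0.294, -33.3, 38.3, -4.1, 0.211, 0.021, -0.347, -36.6, 44.5, -1.1], jaw=86)

```text
t: 17.95
tcp_pos: [0.4213, -0.1794, 0.4263]
tool_rot: [0.722, -0.692, -0.003, 0.002]
force: [0.6, 0.2, -0.7]
finger_gap: 0.856
gripper_force: 0.0
```

```bash
python3 - <<'E'
from sim import *
import time
manip.snapshot('top')
s=manip.sense();e=manip.snapshot('wrist');t=manip.snapshot('top');pickle.dump((e,t,s),open('g1.pkl','wb'));c=cam(e,s)
print(s['q'].round(3),s['tcp_pos'].round(4),s['tool_rot'].round(3),s['force'].round(2))
w=e['pixels'];print("pred grip ends",proj(c,(.4305-.045*.046,-.1748+.046,.322)).round(1),proj(c,(.4305+.002,-.1748-.046,.322)).round(1))
m=(w.max(-1)<55).astype(np.uint8);n,l,st,ce=cv2.connectedComponentsWithStats(m)
for k in range(1,n):
    if st[k,4]>400:
        yy,xx=np.where(l==k);print(st[k].tolist(),ce[k].round(1),cv2.minAreaRect(np.c_[xx,yy].astype(np.float32)))
cv2.imwrite('pics/g1.png',w)
E
```

```text
[-0.648  0.103  1.516 -0.011  1.521  2.456] [ 0.4211 -0.1837  0.4293] [ 0.72  -0.693  0.001  0.005] [-0.1  -2.15  2.56]
pred grip ends [304.4 253.8] [302.4 147.5]
[377, 0, 263, 93, 20548] [518.3  43.7] ((507.99993896484375, 45.99999237060547), (261.99993896484375, 91.99998474121094), -0.0)
[458, 98, 143, 62, 1776] [522.1 112.2] ((527.9111938476562, 121.73898315429688), (137.2313995361328, 55.41257858276367), 9.612113952636719)
[491, 216, 148, 111, 5796] [552.8 269.3] ((557.4277954101562, 266.412353515625), (121.7978744506836, 105.80083465576172), 39.90788650512695)
[26, 249, 614, 151, 36762] [346.3 354.8] ((332.5, 324.0), (150.0, 613.0), 90.0)
[0, 334, 40, 44, 712] [ 17.  354.9] ((17.214202880859375, 354.14654541015625), (16.819988250732422, 56.44120788574219), 46.46879959106445)
```

```bash
python3 - <<'E'
from sim import *
e,t,s=pickle.load(open('g1.pkl','rb'));c=cam(e,s)
g=e['pixels'].max(-1).astype(int)
for r in range(130,290,10):print(r,g[r,262:352:3].tolist())
T=t['pixels'];print(manip.sense()['force'].round(2))
E
```

```text
130 [216, 205, 190, 205, 206, 207, 190, 191, 191, 191, 191, 192, 191, 192, 209, 209, 209, 220, 221, 221, 211, 211, 222, 213, 195, 196, 197, 196, 197, 162]
140 [188, 188, 187, 188, 187, 189, 188, 189, 189, 189, 189, 115, 108, 108, 110, 108, 107, 118, 185, 194, 194, 194, 194, 195, 195, 209, 221, 222, 222, 187]
150 [187, 187, 188, 187, 187, 187, 187, 187, 188, 141, 60, 60, 62, 61, 63, 63, 63, 63, 60, 147, 193, 193, 193, 194, 205, 222, 222, 222, 222, 189]
160 [186, 186, 187, 187, 187, 186, 186, 186, 185, 57, 59, 59, 61, 62, 62, 61, 59, 60, 60, 59, 188, 214, 220, 220, 220, 221, 221, 221, 218, 189]
170 [172, 173, 173, 172, 173, 170, 186, 185, 185, 70, 56, 56, 58, 59, 59, 59, 58, 58, 57, 57, 219, 220, 220, 220, 220, 220, 221, 220, 195, 185]
180 [115, 116, 110, 143, 149, 115, 94, 185, 185, 103, 53, 53, 56, 58, 57, 57, 55, 57, 55, 54, 219, 219, 220, 220, 220, 220, 221, 220, 189, 190]
190 [115, 115, 77, 68, 68, 67, 64, 184, 185, 179, 52, 53, 54, 56, 56, 55, 56, 55, 55, 54, 218, 219, 219, 219, 220, 220, 220, 220, 188, 209]
200 [115, 114, 75, 82, 81, 81, 70, 176, 184, 213, 52, 53, 55, 56, 58, 57
[... 542 characters left out ...]
66, 69, 69, 70, 71, 73, 72, 74, 202, 213, 212, 213, 214, 214, 212, 182, 210, 206]
250 [127, 120, 114, 107, 99, 101, 107, 120, 120, 121, 121, 73, 66, 68, 70, 70, 71, 73, 74, 196, 211, 211, 212, 212, 212, 214, 202, 182, 210, 197]
260 [102, 101, 102, 157, 158, 159, 136, 156, 153, 95, 94, 88, 92, 92, 92, 90, 89, 89, 88, 196, 214, 213, 214, 213, 213, 213, 190, 191, 210, 191]
270 [118, 118, 118, 119, 167, 197, 198, 198, 188, 146, 110, 103, 107, 141, 109, 108, 102, 99, 94, 114, 198, 197, 197, 207, 212, 214, 185, 206, 208, 175]
280 [125, 120, 116, 115, 117, 117, 123, 123, 165, 205, 205, 206, 206, 207, 171, 162, 177, 210, 210, 212, 213, 214, 215, 215, 215, 184, 176, 208, 202, 187]
[ 0.1  -0.3  -0.41]
```

Call:
step_arm(commands=[0.001, -0.008, 0.01, 0, 0, 0, 0.001, -0.008, 0.03, 0, 0, 0, 0.001, -0.008, 0.05, 0, 0, 0, 0.001, -0.008, 0.07, 0, 0, 0, 0.001, -0.008, 0.09, 0, 0, 0, 0.001, -0.008, 0.105, 0, 0, 0, 0.001, -0.008, 0.118, 0, 0, 0, 0.001, -0.008, 0.126, 0, 0, 0, 0.001, -0.008, 0.128, 0, 0, 0, 0.001, -0.008, 0.128, 0, 0, 0], jaw=70)

```text
t: 19.1
tcp_pos: [0.4312, -0.1786, 0.2986]
tool_rot: [0.723, -0.691, -0.001, -0.0]
force: [0.4, -1.0, 0.0]
finger_gap: 0.701
gripper_force: 0.0
```

Call:
step_arm(commands=[0, 0, 0, 0, 0, 0, 0, 0, 0, 0, 0, 0, 0, 0, 0, 0, 0, 0, 0, 0, 0, 0, 0, 0, 0, 0, 0, 0, 0, 0, 0, 0, 0, 0, 0, 0, 0, 0, 0, 0, 0, 0, 0, 0, 0, 0, 0, 0, 0, 0, 0, 0, 0, 0, 0, 0, 0, 0, 0, 0], jaw=0, grip_force=45)

```text
t: 20.1
tcp_pos: [0.4298, -0.1794, 0.2998]
tool_rot: [0.723, -0.691, -0.001, 0.001]
force: [-4.9, -1.4, 4.1]
finger_gap: 0.281
gripper_force: 44.0
```

```bash
python3 st.py
```

```text
[-6.350e-01  2.260e-01  1.724e+00 -2.000e-03  1.195e+00  2.462e+00] [ 0.  0. -0. -0.  0.  0.] [ 0.4298 -0.1794  0.2998] 20.1 [ 0.43   -0.1796  0.2996]
```

Call:
step_arm(commands=[0, 0.0046, 0.0089, 0, 0, 0, 0, 0.0087, 0.018, 0, 0, 0, 0, 0.0124, 0.0273, 0, 0, 0, 0, 0.0156, 0.0368, 0, 0, 0, 0, 0.0183, 0.0464, 0, 0, 0, 0, 0.0205, 0.0562, 0, 0, 0, 0, 0.0222, 0.066, 0, 0, 0, 0, 0.0235, 0.0759, 0, 0, 0, 0, 0.0242, 0.0859, 0, 0, 0, 0, 0.0245, 0.0959, 0, 0, 0])

```text
t: 21.1
tcp_pos: [0.4054, -0.1806, 0.2036]
tool_rot: [0.723, -0.691, -0.001, 0.001]
force: [-5.5, -1.6, 4.9]
finger_gap: 0.281
gripper_force: 44.0
```

```bash
cat > lv.py <<'E'
from sim import *
s=manip.sense();p=s['tcp_pos'];x=np.array([np.cos(.045),np.sin(.045)])
dx=(p-[.4298,-.1794,.2998])[:2]@x;dz=p[2]-.2998
v=np.array([dx-.2*np.cos(.5),dz+.2*np.sin(.5)]);q=.5-np.arctan2(v[1],-v[0])
f=s['force'];fp=np.array([f[:2]@x,f[2]]);t=np.array([-np.sin(.5-q),-np.cos(.5-q)])  # direction of motion down
print("t",s['t'],"q",q.round(3),"r",np.linalg.norm(v).round(4),"F",f.round(2),"along(resist)",(-fp@t).round(2),"radial",(fp@(v/np.linalg.norm(v))).round(2),"gap",round(s['finger_gap'],3))
E
python3 lv.py
```

```text
t 21.1 q 0.502 r 0.2 F [-5.5  -1.59  4.89] along(resist) 4.89 radial 5.55 gap 0.281
```

Call:
step_arm(commands=[0, -0.0002, 0.006, 0, 0, 0, 0, -0.0004, 0.012, 0, 0, 0, 0, -0.0008, 0.018, 0, 0, 0, 0, -0.0014, 0.0239, 0, 0, 0, 0, -0.0022, 0.0299, 0, 0, 0, 0, -0.0032, 0.0358, 0, 0, 0, 0, -0.0044, 0.0417, 0, 0, 0, 0, -0.0057, 0.0475, 0, 0, 0, 0, -0.0072, 0.0533, 0, 0, 0, 0, -0.0089, 0.0591, 0, 0, 0])

```text
t: 22.1
tcp_pos: [0.4143, -0.1802, 0.1449]
tool_rot: [0.723, -0.691, -0.001, 0.001]
force: [-7.4, -2.5, 10.2]
finger_gap: 0.284
gripper_force: 44.7
```

```bash
python3 lv.py
```

```text
t 22.1 q 0.8 r 0.1999 F [-7.37 -2.48 10.18] along(resist) 11.94 radial 4.14 gap 0.284
```

Call:
step_arm(commands=[0, -0.001, 0.0029, 0, 0, 0, 0, -0.0019, 0.0057, 0, 0, 0, 0, -0.0029, 0.0086, 0, 0, 0, 0, -0.0039, 0.0114, 0, 0, 0, 0, -0.0061, 0.0169, 0, 0, 0, 0, -0.0084, 0.0224, 0, 0, 0, 0, -0.011, 0.0279, 0, 0, 0, 0, -0.0137, 0.0333, 0, 0, 0, 0, -0.0156, 0.0368, 0, 0, 0, 0, -0.0156, 0.0368, 0, 0, 0])

```text
t: 23.1
tcp_pos: [0.4298, -0.1794, 0.108]
tool_rot: [0.723, -0.691, -0.002, 0.001]
force: [-7.1, -2.5, 7.1]
finger_gap: 0.282
gripper_force: 44.4
```

```bash
python3 lv.py
```

```text
t 23.1 q 1.0 r 0.2 F [-7.11 -2.47  7.11] along(resist) 9.7 radial 2.92 gap 0.282
```

Call:
step_arm(commands=[0, -0.0005, 0.0009, 0, 0, 0, 0, -0.001, 0.0018, 0, 0, 0, 0, -0.0015, 0.0026, 0, 0, 0, 0, -0.002, 0.0035, 0, 0, 0, 0, -0.0025, 0.0044, 0, 0, 0, 0, -0.003, 0.0052, 0, 0, 0, 0, -0.004, 0.0069, 0, 0, 0, 0, -0.005, 0.0087, 0, 0, 0, 0, -0.005, 0.0087, 0, 0, 0, 0, -0.005, 0.0087, 0, 0, 0], grip_force=28)

```text
t: 24.1
tcp_pos: [0.4347, -0.1792, 0.0996]
tool_rot: [0.723, -0.691, -0.001, 0.001]
force: [-7.5, -2.4, 8.2]
finger_gap: 0.285
gripper_force: 44.5
```

```bash
python3 lv.py
```

```text
t 24.1 q 1.049 r 0.2 F [-7.48 -2.39  8.21] along(resist) 10.95 radial 2.19 gap 0.285
```

Call:
step_arm(commands=[0, -0.0003, 0.0004, 0, 0, 0, 0, -0.0005, 0.0008, 0, 0, 0, 0, -0.0008, 0.0012, 0, 0, 0, 0, -0.001, 0.0017, 0, 0, 0, 0, -0.001, 0.0017, 0, 0, 0, 0, -0.001, 0.0017, 0, 0, 0, 0, -0.001, 0.0017, 0, 0, 0, 0, -0.001, 0.0017, 0, 0, 0, 0, -0.001, 0.0017, 0, 0, 0, 0, -0.001, 0.0017, 0, 0, 0], grip_force=28, jaw=0)

```text
t: 25.1
tcp_pos: [0.4357, -0.1791, 0.0981]
tool_rot: [0.723, -0.691, -0.001, 0.001]
force: [-8.6, -3.7, 10.1]
finger_gap: 0.283
gripper_force: 44.6
```

```bash
python3 lv.py; python3 - <<'E'
from h import *
d=manip.snapshot('side');I=d['pixels'].astype(int)
for u in(316,318,320):print(u,I[196:226,u].sum(-1).tolist())
E
```

```text
t 25.1 q 1.058 r 0.2 F [-8.61 -3.69 10.1 ] along(resist) 13.21 radial 2.09 gap 0.283
316 [262, 270, 275, 274, 266, 270, 265, 260, 252, 263, 262, 309, 392, 376, 376, 256, 119, 98, 255, 235, 176, 133, 175, 253, 325, 323, 317, 315, 303, 298]
318 [270, 270, 268, 249, 266, 258, 271, 254, 265, 270, 270, 264, 290, 318, 312, 246, 132, 105, 203, 290, 189, 139, 147, 263, 282, 295, 273, 278, 293, 285]
320 [276, 273, 265, 275, 264, 295, 410, 311, 251, 255, 263, 327, 338, 315, 315, 215, 95, 118, 316, 254, 163, 134, 177, 264, 278, 285, 292, 288, 269, 269]
```

Call:
step_arm(commands=[0, -0.0003, 0.0004, 0, 0, 0, 0, -0.0005, 0.0008, 0, 0, 0, 0, -0.0008, 0.0012, 0, 0, 0, 0, -0.001, 0.0017, 0, 0, 0, 0, -0.001, 0.0017, 0, 0, 0, 0, -0.001, 0.0017, 0, 0, 0, 0, -0.001, 0.0017, 0, 0, 0, 0, -0.001, 0.0017, 0, 0, 0, 0, -0.001, 0.0017, 0, 0, 0, 0, -0.001, 0.0017, 0, 0, 0])

```text
t: 26.15
tcp_pos: [0.4367, -0.1791, 0.0964]
tool_rot: [0.723, -0.691, -0.001, 0.001]
force: [-7.7, -3.3, 8.7]
finger_gap: 0.28
gripper_force: 44.6
```

```bash
python3 lv.py
```

```text
t 26.15 q 1.068 r 0.2 F [-7.7  -3.35  8.67] along(resist) 11.53 radial 1.94 gap 0.28
```

Call:
step_arm(commands=[0, -0.0003, 0.0004, 0, 0, 0, 0, -0.0005, 0.0008, 0, 0, 0, 0, -0.0008, 0.0012, 0, 0, 0, 0, -0.0011, 0.0016, 0, 0, 0, 0, -0.0013, 0.0021, 0, 0, 0, 0, -0.0016, 0.0025, 0, 0, 0, 0, -0.0016, 0.0025, 0, 0, 0, 0, -0.0016, 0.0025, 0, 0, 0, 0, -0.0016, 0.0025, 0, 0, 0, 0, -0.0016, 0.0025, 0, 0, 0])

```text
t: 27.15
tcp_pos: [0.4383, -0.179, 0.0939]
tool_rot: [0.723, -0.691, -0.001, 0.001]
force: [-7.0, -3.4, 9.6]
finger_gap: 0.279
gripper_force: 44.6
```

```bash
python3 lv.py
```

```text
t 27.15 q 1.083 r 0.2 F [-7.02 -3.4   9.64] along(resist) 11.99 radial 0.68 gap 0.279
```

Call:
step_arm(commands=[0, -0.0003, 0.0004, 0, 0, 0, 0, -0.0005, 0.0008, 0, 0, 0, 0, -0.0008, 0.0012, 0, 0, 0, 0, -0.0011, 0.0016, 0, 0, 0, 0, -0.0013, 0.0021, 0, 0, 0, 0, -0.0016, 0.0025, 0, 0, 0, 0, -0.0016, 0.0025, 0, 0, 0, 0, -0.0016, 0.0025, 0, 0, 0, 0, -0.0016, 0.0025, 0, 0, 0, 0, -0.0016, 0.0025, 0, 0, 0])

```text
t: 28.15
tcp_pos: [0.44, -0.1789, 0.0914]
tool_rot: [0.723, -0.691, -0.001, 0.001]
force: [-7.5, -2.1, 9.9]
finger_gap: 0.283
gripper_force: 44.6
```

```bash
python3 lv.py
```

```text
t 28.15 q 1.098 r 0.2 F [-7.46 -2.08  9.85] along(resist) 12.39 radial 0.7 gap 0.283
```

Call:
step_arm(commands=[0, -0.0003, 0.0004, 0, 0, 0, 0, -0.0005, 0.0008, 0, 0, 0, 0, -0.0008, 0.0012, 0, 0, 0, 0, -0.0011, 0.0016, 0, 0, 0, 0, -0.0013, 0.002, 0, 0, 0, 0, -0.0017, 0.0025, 0, 0, 0, 0, -0.0017, 0.0025, 0, 0, 0, 0, -0.0017, 0.0025, 0, 0, 0, 0, -0.0017, 0.0025, 0, 0, 0, 0, -0.0017, 0.0025, 0, 0, 0])

```text
t: 29.15
tcp_pos: [0.4417, -0.1788, 0.0889]
tool_rot: [0.723, -0.691, -0.001, 0.001]
force: [-7.2, -2.0, 10.0]
finger_gap: 0.284
gripper_force: 44.6
```

```bash
python3 lv.py
```

```text
t 29.15 q 1.113 r 0.2 F [-7.2  -1.99  9.96] along(resist) 12.33 radial 0.23 gap 0.284
```

Call:
step_arm(commands=[0, -0.0003, 0.0004, 0, 0, 0, 0, -0.0005, 0.0008, 0, 0, 0, 0, -0.0008, 0.0012, 0, 0, 0, 0, -0.0011, 0.0016, 0, 0, 0, 0, -0.0014, 0.002, 0, 0, 0, 0, -0.0017, 0.0024, 0, 0, 0, 0, -0.0017, 0.0024, 0, 0, 0, 0, -0.0017, 0.0024, 0, 0, 0, 0, -0.0017, 0.0024, 0, 0, 0, 0, -0.0017, 0.0024, 0, 0, 0])

```text
t: 30.15
tcp_pos: [0.4434, -0.1788, 0.0865]
tool_rot: [0.723, -0.691, -0.001, 0.001]
force: [-7.7, -1.9, 9.8]
finger_gap: 0.283
gripper_force: 44.7
```

```bash
python3 lv.py
```

```text
t 30.15 q 1.127 r 0.2 F [-7.72 -1.86  9.79] along(resist) 12.5 radial 0.57 gap 0.283
```

Call:
step_arm(commands=[0, -0.0003, 0.0004, 0, 0, 0, 0, -0.0005, 0.0008, 0, 0, 0, 0, -0.0008, 0.0012, 0, 0, 0, 0, -0.0011, 0.0016, 0, 0, 0, 0, -0.0014, 0.002, 0, 0, 0, 0, -0.0017, 0.0024, 0, 0, 0, 0, -0.0017, 0.0024, 0, 0, 0, 0, -0.0017, 0.0024, 0, 0, 0, 0, -0.0017, 0.0024, 0, 0, 0, 0, -0.0017, 0.0024, 0, 0, 0])

```text
t: 31.15
tcp_pos: [0.4451, -0.1787, 0.0842]
tool_rot: [0.723, -0.691, -0.001, 0.001]
force: [-6.5, -1.9, 9.6]
finger_gap: 0.279
gripper_force: 44.7
```

```bash
python3 lv.py
```

```text
t 31.15 q 1.142 r 0.2 F [-6.47 -1.95  9.59] along(resist) 11.6 radial -0.5 gap 0.279
```

Call:
step_arm(commands=[0, -0.0003, 0.0004, 0, 0, 0, 0, -0.0006, 0.0008, 0, 0, 0, 0, -0.0009, 0.0012, 0, 0, 0, 0, -0.0012, 0.0016, 0, 0, 0, 0, -0.0015, 0.002, 0, 0, 0, 0, -0.0018, 0.0024, 0, 0, 0, 0, -0.0018, 0.0024, 0, 0, 0, 0, -0.0018, 0.0024, 0, 0, 0, 0, -0.0018, 0.0024, 0, 0, 0, 0, -0.0018, 0.0024, 0, 0, 0])

```text
t: 32.15
tcp_pos: [0.4467, -0.1786, 0.082]
tool_rot: [0.723, -0.691, -0.001, 0.001]
force: [-8.1, -2.3, 13.6]
finger_gap: 0.283
gripper_force: 45.0
```

```bash
python3 lv.py
```

```text
t 32.15 q 1.155 r 0.2 F [-8.08 -2.28 13.59] along(resist) 15.76 radial -1.8 gap 0.283
```

Resistance is starting to climb, so I'll go in small increments.

Call:
step_arm(commands=[0, -0.0001, 0.0002, 0, 0, 0, 0, -0.0002, 0.0003, 0, 0, 0, 0, -0.0004, 0.0006, 0, 0, 0, 0, -0.0004, 0.0006, 0, 0, 0, 0, -0.0004, 0.0006, 0, 0, 0, 0, -0.0004, 0.0006, 0, 0, 0, 0, -0.0004, 0.0006, 0, 0, 0, 0, -0.0004, 0.0006, 0, 0, 0, 0, -0.0004, 0.0006, 0, 0, 0, 0, -0.0004, 0.0006, 0, 0, 0])

```text
t: 33.15
tcp_pos: [0.447, -0.1786, 0.0816]
tool_rot: [0.723, -0.691, -0.001, 0.001]
force: [-9.0, -2.4, 14.5]
finger_gap: 0.284
gripper_force: 45.1
```

```bash
python3 lv.py
```

```text
t 33.15 q 1.158 r 0.2 F [-9.05 -2.37 14.46] along(resist) 17.03 radial -1.61 gap 0.284
```

Call:
step_arm(commands=[0, -0.0003, 0.0004, 0, 0, 0, 0, -0.0006, 0.0008, 0, 0, 0, 0, -0.0009, 0.0012, 0, 0, 0, 0, -0.0012, 0.0016, 0, 0, 0, 0, -0.0012, 0.0016, 0, 0, 0, 0, -0.0012, 0.0016, 0, 0, 0, 0, -0.0012, 0.0016, 0, 0, 0, 0, -0.0012, 0.0016, 0, 0, 0, 0, -0.0012, 0.0016, 0, 0, 0, 0, -0.0012, 0.0016, 0, 0, 0])

```text
t: 34.15
tcp_pos: [0.4479, -0.1785, 0.0804]
tool_rot: [0.723, -0.691, -0.002, 0.001]
force: [-10.1, -3.0, 19.3]
finger_gap: 0.279
gripper_force: 45.5
```

```bash
python3 lv.py
```

```text
t 34.15 q 1.165 r 0.2001 F [-10.09  -2.97  19.33] along(resist) 21.51 radial -3.9 gap 0.279
```

Call:
step_arm(commands=[0, -0.0003, 0.0004, 0, 0, 0, 0, -0.0006, 0.0008, 0, 0, 0, 0, -0.0006, 0.0008, 0, 0, 0, 0, -0.0006, 0.0008, 0, 0, 0, 0, -0.0006, 0.0008, 0, 0, 0, 0, -0.0006, 0.0008, 0, 0, 0, 0, -0.0006, 0.0008, 0, 0, 0, 0, -0.0006, 0.0008, 0, 0, 0, 0, -0.0006, 0.0008, 0, 0, 0, 0, -0.0006, 0.0008, 0, 0, 0])

```text
t: 35.15
tcp_pos: [0.4483, -0.1785, 0.0798]
tool_rot: [0.723, -0.691, -0.002, 0.001]
force: [-10.7, -3.0, 20.9]
finger_gap: 0.283
gripper_force: 45.8
```

```bash
python3 lv.py
```

```text
t 35.15 q 1.169 r 0.2001 F [-10.73  -2.98  20.85] along(resist) 23.08 radial -4.42 gap 0.283
```

Seated at 23 N. Guiding the lever back up the arc.

Call:
step_arm(commands=[0, 0.003, -0.0047, 0, 0, 0, 0, 0.0088, -0.0128, 0, 0, 0, 0, 0.0143, -0.0212, 0, 0, 0, 0, 0.0193, -0.0298, 0, 0, 0, 0, 0.0239, -0.0387, 0, 0, 0, 0, 0.028, -0.0478, 0, 0, 0, 0, 0.0317, -0.0571, 0, 0, 0, 0, 0.0349, -0.0666, 0, 0, 0, 0, 0.0376, -0.0762, 0, 0, 0, 0, 0.0398, -0.086, 0, 0, 0])

```text
t: 36.15
tcp_pos: [0.4093, -0.1804, 0.1645]
tool_rot: [0.723, -0.691, -0.001, 0.001]
force: [-5.3, -2.6, 3.6]
finger_gap: 0.284
gripper_force: 44.0
```

```bash
python3 lv.py; cp t3.pkl t3a.pkl; python3 - <<'E'
from h import *
d=manip.snapshot('side');I=d['pixels'].astype(int)
for u in(316,318,320):print(u,I[196:226,u].sum(-1).tolist())
E
```

```text
t 36.15 q 0.699 r 0.2 F [-5.3  -2.64  3.63] along(resist) 4.62 radial 4.59 gap 0.284
316 [267, 274, 271, 269, 267, 251, 271, 257, 273, 304, 318, 317, 241, 114, 122, 122, 151, 131, 104, 153, 191, 130, 156, 234, 313, 320, 313, 308, 297, 296]
318 [253, 268, 266, 267, 261, 262, 261, 257, 271, 289, 313, 321, 243, 83, 99, 153, 146, 115, 111, 141, 158, 141, 156, 252, 285, 287, 282, 284, 290, 295]
320 [282, 280, 284, 303, 243, 243, 255, 266, 270, 303, 314, 321, 221, 93, 83, 102, 111, 85, 86, 243, 175, 145, 165, 233, 274, 265, 285, 286, 284, 278]
```

Call:
step_arm(commands=[0, 0.0025, -0.0158, 0, 0, 0, 0, 0.0038, -0.0317, 0, 0, 0, 0, 0.0038, -0.0477, 0, 0, 0, 0, 0.0025, -0.0637, 0, 0, 0, 0, 0, -0.0794, 0, 0, 0, 0, -0.0038, -0.095, 0, 0, 0, 0, -0.0081, -0.1083, 0, 0, 0, 0, -0.0118, -0.1176, 0, 0, 0, 0, -0.0159, -0.1267, 0, 0, 0, 0, -0.0186, -0.1321, 0, 0, 0])

```text
t: 37.2
tcp_pos: [0.4287, -0.1795, 0.2975]
tool_rot: [0.723, -0.691, -0.0, 0.001]
force: [-4.5, 0.7, 5.9]
finger_gap: 0.282
gripper_force: 44.3
```

Call:
step_arm(commands=[0, -0.001, -0.0018, 0, 0, 0, 0, -0.0019, -0.0035, 0, 0, 0, 0, -0.0019, -0.0035, 0, 0, 0, 0, -0.0019, -0.0035, 0, 0, 0, 0, -0.0019, -0.0035, 0, 0, 0, 0, -0.0019, -0.0035, 0, 0, 0, 0, -0.0019, -0.0035, 0, 0, 0, 0, -0.0019, -0.0035, 0, 0, 0, 0, -0.0019, -0.0035, 0, 0, 0, 0, -0.0019, -0.0035, 0, 0, 0])

```text
t: 38.2
tcp_pos: [0.4298, -0.1795, 0.2998]
tool_rot: [0.723, -0.691, -0.001, 0.001]
force: [-6.0, -0.6, 3.5]
finger_gap: 0.282
gripper_force: 44.0
```

```bash
python3 lv.py
```

```text
t 38.2 q 0.0 r 0.2 F [-6.04 -0.6   3.48] along(resist) 0.15 radial 6.98 gap 0.282
```

Lever fully up. Opening and withdrawing straight up.

Call:
step_arm(commands=[0, 0, 0, 0, 0, 0, 0, 0, 0, 0, 0, 0, 0, 0, 0, 0, 0, 0, 0, 0, 0, 0, 0, 0, 0, 0, 0, 0, 0, 0, 0, 0, 0, 0, 0, 0, 0, 0, 0, 0, 0, 0, 0, 0, 0, 0, 0, 0, 0, 0, 0, 0, 0, 0, 0, 0, 0, 0, 0, 0], jaw=80)

```text
t: 39.2
tcp_pos: [0.4313, -0.1792, 0.2993]
tool_rot: [0.723, -0.691, -0.001, -0.0]
force: [-0.1, 0.4, -0.3]
finger_gap: 0.8
gripper_force: 0.0
```

Call:
step_arm(commands=[0, 0, -0.008, 0, 0, 0, 0, 0, -0.02, 0, 0, 0, 0, 0, -0.035, 0, 0, 0, 0, 0, -0.055, 0, 0, 0, 0, 0, -0.075, 0, 0, 0, 0, 0, -0.095, 0, 0, 0, 0, 0, -0.11, 0, 0, 0, 0, 0, -0.12, 0, 0, 0, 0, 0, -0.12, 0, 0, 0, 0, 0, -0.12, 0, 0, 0])

```text
t: 40.2
tcp_pos: [0.4311, -0.1792, 0.419]
tool_rot: [0.723, -0.691, -0.001, -0.0]
force: [0.3, -0.4, -0.2]
finger_gap: 0.802
gripper_force: 0.0
```

```bash
python3 lv.py; python3 - <<'E'
from h import *
d=manip.snapshot('side');t=manip.snapshot('top');a=pickle.load(open('side.pkl','rb'));b=pickle.load(open('top.pkl','rb'));cs=cam(d)
I=d['pixels'].astype(int)
for u in(316,318,320):print(u,I[196:226,u].sum(-1).tolist())
for v in(207,209,211,213):print(v,I[v,308:328].sum(-1).tolist())
print("glass top proj",proj(cs,(.569,-.045,.022+.088)),"head top home",proj(cs,(.569,-.045,.121)),"proud",proj(cs,(.569,-.045,.133)))
blk=(I[118:145,360:386].max(-1)<60);yy,xx=np.where(blk);print("lever grip side",xx.mean()+360,yy.mean()+118,len(xx))
E
```

```text
t 40.2 q -0.39 r 0.2768 F [ 0.3  -0.44 -0.16] along(resist) 0.12 radial -0.3 gap 0.802
316 [273, 278, 274, 302, 307, 297, 486, 651, 658, 660, 477, 177, 115, 142, 131, 126, 155, 129, 96, 159, 171, 143, 170, 248, 299, 323, 318, 311, 309, 299]
318 [269, 268, 272, 298, 307, 286, 490, 648, 654, 667, 496, 172, 136, 129, 133, 141, 148, 112, 101, 152, 153, 125, 176, 240, 281, 288, 277, 285, 293, 290]
320 [248, 253, 267, 306, 306, 281, 499, 647, 652, 659, 615, 289, 97, 127, 108, 83, 112, 89, 101, 235, 158, 144, 178, 245, 273, 280, 277, 285, 283, 287]
207 [593, 587, 586, 592, 602, 605, 459, 316, 177, 176, 172, 251, 289, 415, 588, 658, 649, 643, 650, 651]
209 [584, 583, 648, 649, 473, 128, 142, 117, 142, 114, 129, 110, 127, 73, 170, 510, 659, 653, 650, 647]
211 [645, 654, 653, 659, 422, 111, 133, 110, 126, 130, 141, 122, 83, 103, 175, 465, 669, 649, 649, 649]
213 [650, 646, 651, 663, 559, 222, 103, 125, 129, 127, 112, 118, 89, 78, 242, 601, 662, 650, 649, 647]
glass top proj [317.36365874 211.8263591 ] head top home [317.34936343 208.76697099] proud [317.33362008 205.39768294]
lever grip side 372.589552238806 130.40298507462686 134
```

The head is about 3.4 px (~11 mm) lower, the bottle is still at col 317.4 under the foot, and the grip is back at its starting pixel. Handing in.

```bash
python3 -c "
from station import manip
print(manip.sign_off())"
```

```text
the job is handed in; nothing more can be done
None
```

I handed the job in at about 40 s on the robot clock; `sign_off` returned no verdict. The bottle stands in the press with its stopper home (felt seating at about 23 N at the grip), the lever was guided back fully up and released, and I saw no contact with the other bottle, lemon or garlic, though I did not re-measure them at the end.

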